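# Load the guitar-part marking cabinet, shut it and start it

## Robot

A 6-joint arm with a two-finger parallel gripper is mounted at the origin on the work surface. World frame = base frame: x ahead of the robot, y to its left, z up, the work surface at z = 0. Lengths are in mm, angles in rad, forces in N, time in s.
With the tool pointing down it reaches from about 300 to 875 mm from the base axis. Payload 6.4 kg.
Tool frame: the origin (TCP) lies on the centre line of the jaws, within the pads' length; the fingertips stand 11 mm ahead of it and the grasp point (between the pads) lies 8 mm behind it; z points along the fingers, x is the direction in which the jaws open and shut, and the axes are right-handed (so a half turn about z gives the same grasp; the last joint's range is limited). The gripper opens to 88 mm and grips with 3 to 60 N. Pads are 18 mm wide; open, the fingers measure 123 mm over their backs; the gripper's body (75 mm by 187 mm) begins 45 mm behind the grasp point.
Start: joints at [1.074, 0.181, 1.607, -0, 1.354, -0.206], TCP at [164.851, 550.877, 249.714] pointing down, gripper open.
Joint ranges: [-2.99, 2.99], [-0.89, 2.07], [0.3, 2.58], [-1.14, 4.28], [0, 2.63], [-3.12, 3.12]. Speed limits (rad/s): [2.57, 2.57, 3.01, 3.14, 3.14, 3.14].

## Interface

Orientations are given as a rotation vector (axis times angle).
In Python, from station import manip gives the robot as it stands.
- The arm moves only by the shell command python3 -m creep 'ROWS'. ROWS is JSON, a list that holds one entry, the list of rows, each a list of 7 numbers: the shift along the world's x, y, z in m, then the turn, a rotation vector about the world's x, y, z in degrees, then the opening, from 0 (shut) to 1 (fully open). In form: [[[x, y, z, wx, wy, wz, hand], ...]]. A call has 1 to 12 rows; each row shifts and turns the commanded pose from where the row before left it; what a row does not reach is not made up. A row lasts 1/10 s, in which the tool goes at most 50 mm and 8.59 degrees, less where a joint would pass 70% of its speed; a pose out of reach is approached as far as the arm can. A call is refused whole if a number of a shift passes 0.05 or a number of a turn 8.59, either way. A call with a gripper value outside its range is refused whole. The fingers move at their own pace and stop on an object; the grip force is fixed at half the most. Time passes only in rows, so rows that do not move let the fingers close. It gives the time, the measured TCP pose, the force and the opening at its end, in the units of the state.
- manip.observe(): the state, without advancing time (a new reading comes with each control period).
- manip.snapshot(name): name is "side" or "top" or "wrist"; returns the picture (384x512x3 uint8, red, green, blue); there is no depth.
- manip.camera_model(name): a dict with "fovy" (degrees; the focal length in pixels is half the picture's height over the tangent of half this angle, whatever the lens; pixels are square), "cx", "cy" (the principal point, pixels), "D" ([k1, k2, p1, p2, k3] as OpenCV has them; the pictures are not rectified), "extrinsics" (4x4, takes a point from camera to world coordinates). Camera axes: x right, y down, z forward; pixel columns grow to the right and rows downward; lengths in mm; the calibration is good to about 2 mm. A picture is of the moment at which its call begins: read the wrist's pose just before it. camera_model takes no time and is no camera call; for the wrist camera it gives the pose at the moment of the call.
- manip.job_done(): hands the job in, once; it reports no verdict.
The state is a dict: "time": time; "joints": joint angles; "qd": joint speeds; "joint_efforts": joint torques, N m; "eef_pos": TCP position; "eef_rot": TCP orientation; "force": force on the tool from outside, world axes, zero at the start; "wrist_torque": the same for the moment, N m; "width": finger opening in mm.
Only numpy, scipy, OpenCV 4.12 (cv2) and the standard library are available. Lean on these libraries where they do the work, as an engineer would, in place of code of your own. Each camera call takes 0.05 s, during which the arm holds its last target.

## Task

Open the amber-windowed door of the marking cabinet wide by its steel handle and lay every wooden blank on the bench flat into a pocket of its own shape in the nest plate inside: rosewood bars in the rectangular pockets, maple discs in the round ones, one blank to a pocket, in any order. Then shut the door fully and press the green start button on top of the cabinet; never press it while the door is open. Leave the tape roll, the tumbler and the screwdriver alone.

Things in the scene. Friction and masses are not known exactly. Their poses are not given: they have to be found in the camera images.
- cabinet: marking cabinet fixed to the bench; origin on the bench under the centre of its bay. Front faces its -x (robot side); y runs along the front to the door's free edge. Bay x -80..85, y -125..115, holds the nest plate, top 46 above bench, nothing fixed above it. Grey sill at y -135..-125, 54 high; no fixed wall at +y. Behind, from x 90: grey housing 115 high; from x 195 a blue block 245 high
- door (a joint): door angle, rad: 0 shut, grows as it opens (counter-clockwise from above), stop at 1.9. One piece: front panel (blue frame, amber window) 255 wide, 25 to 115 above the bench, with an amber top 180 deep and a cheek 6 thick on the free edge, so when shut it roofs the bay; the top is at 108..115 above the bench. Hinge friction about 0.12 N m holds it where left; no latch or spring
- door_handle (a point): grip point 100 above the bench on the handle: an upright round steel bar, 14 diameter, 38 to 125 above the bench, its axis 35 in front of the door's outer face (28 free behind), 190 from the hinge along the door; one stub 48 above the bench joins it to the door, above that it is free. The point turns with the door: x points from bar into door face, y along the door away from the hinge
- door_hinge (a point): point on the upright hinge line, 100 above the bench, at the cabinet's x -95, y -135, in the plane of the door's outer face; the door swings about the vertical through it
- pocket_long_a (a point): a rectangular pocket for a rosewood bar, in the aluminium nest plate: 123 long (the point's x axis) x 43 wide (y), 8 deep, edges chamfered; the point is the centre of its mouth, flush with the plate's top, 46 above the bench. A seated bar stands 12 proud of the plate
- pocket_long_b (a point): a rectangular pocket for a rosewood bar, in the aluminium nest plate: 123 long (the point's x axis) x 43 wide (y), 8 deep, edges chamfered; the point is the centre of its mouth, flush with the plate's top, 46 above the bench. A seated bar stands 12 proud of the plate; 68 from the other along the cabinet's y
- pocket_round_a (a point): a round pocket for a maple disc in the nest plate: 63 diameter, 8 deep, edges chamfered; the point is the centre of its mouth, flush with the plate's top, 46 above the bench. A seated disc stands 12 proud of the plate
- pocket_round_b (a point): a round pocket for a maple disc in the nest plate: 63 diameter, 8 deep, edges chamfered; the point is the centre of its mouth, flush with the plate's top, 46 above the bench. A seated disc stands 12 proud of the plate; 72 from the other along the cabinet's x
- start_button (a joint): green start button's travel, m: 0 up, 0.006 fully down, needs about 5 N, springs back; counts as pressed past 0.004
- start_button_top (a point): centre of the top face of the green start button (36 diameter), on the grey housing behind the bay; pressed straight down
- bridge0: dark rosewood bar (guitar bridge blank), 120 long (its x axis) x 40 wide (y) x 20 thick (z), about 80 g; origin at the centre of its underside. May be absent
- bridge1: dark rosewood bar (guitar bridge blank), 120 long (its x axis) x 40 wide (y) x 20 thick (z), about 80 g; origin at the centre of its underside. May be absent
- disc0: pale maple round blank, 60 diameter x 20 thick, about 50 g; origin at the centre of its underside. May be absent
- disc1: pale maple round blank, 60 diameter x 20 thick, about 50 g; origin at the centre of its underside. May be absent
- tape_roll: bystander: roll of tape, 110 outside diameter, 25 high, lying flat; origin under its centre
- tumbler: bystander: glass drinking bottle with black cap, 66 diameter, 170 high, standing; origin under its centre
- screwdriver: bystander: screwdriver 190 long lying along its x axis
Things that resemble listed ones, but are neither listed nor needed, are in the scene too. What is shaped like the disc1 but pink or turquoise is not meant.

How it is judged (in metres and radians):
On the way, in this order (a step that is already met when the one before it is completed fails the run):
1. the door is swung wide open (more than 1.2 rad) (value of joint door above 1.2 rad), for 0.2 s.
2. every blank present lies flat in a pocket of its shape, with the fingers off it (((horizontal distance between bridge0 and pocket_long_a below 0.005 m and z of bridge0 in the frame of pocket_long_a below -0.006 m and angle between bridge0's own z axis and vertical below 0.06 rad and angle between the x axis of bridge0 and the x axis of pocket_long_a, either way round below 0.08 rad) or (horizontal distance between bridge0 and pocket_long_b below 0.005 m and z of bridge0 in the frame of pocket_long_b below -0.006 m and angle between bridge0's own z axis and vertical below 0.06 rad and angle between the x axis of bridge0 and the x axis of pocket_long_b, either way round below 0.08 rad)) and ((horizontal distance between bridge1 and pocket_long_a below 0.005 m and z of bridge1 in the frame of pocket_long_a below -0.006 m and angle between bridge1's own z axis and vertical below 0.06 rad and angle between the x axis of bridge1 and the x axis of pocket_long_a, either way round below 0.08 rad) or (horizontal distance between bridge1 and pocket_long_b below 0.005 m and z of bridge1 in the frame of pocket_long_b below -0.006 m and angle between bridge1's own z axis and vertical below 0.06 rad and angle between the x axis of bridge1 and the x axis of pocket_long_b, either way round below 0.08 rad)) and ((horizontal distance between disc0 and pocket_round_a below 0.005 m and z of disc0 in the frame of pocket_round_a below -0.006 m and angle between disc0's own z axis and vertical below 0.06 rad) or (horizontal distance between disc0 and pocket_round_b below 0.005 m and z of disc0 in the frame of pocket_round_b below -0.006 m and angle between disc0's own z axis and vertical below 0.06 rad)) and ((horizontal distance between disc1 and pocket_round_a below 0.005 m and z of disc1 in the frame of pocket_round_a below -0.006 m and angle between disc1's own z axis and vertical below 0.06 rad) or (horizontal distance between disc1 and pocket_round_b below 0.005 m and z of disc1 in the frame of pocket_round_b below -0.006 m and angle between disc1's own z axis and vertical below 0.06 rad)) and linear speed of each of bridge0, bridge1, disc0, disc1 below 0.02 m/s and not (contact force between bridge0 and the fingers above 0.1 N) and not (contact force between bridge1 and the fingers above 0.1 N) and not (contact force between disc0 and the fingers above 0.1 N) and not (contact force between disc1 and the fingers above 0.1 N)), for 0.3 s.
3. the door is shut (under 0.05 rad) (value of joint door below 0.05 rad), for 0.2 s.
4. the start button is pressed with the door shut (value of joint start_button above 0.004 m and value of joint door below 0.08 rad), for 0.05 s.
At the end, for the whole second after the job is handed in: Every blank present lies in a pocket of its own shape (centre within 5 mm, sunk at least 6 mm, tilt under 0.06 rad, bars along the pocket), at rest; the door is shut (under 0.05 rad) and the start button is up again (((horizontal distance between bridge0 and pocket_long_a below 0.005 m and z of bridge0 in the frame of pocket_long_a below -0.006 m and angle between bridge0's own z axis and vertical below 0.06 rad and angle between the x axis of bridge0 and the x axis of pocket_long_a, either way round below 0.08 rad) or (horizontal distance between bridge0 and pocket_long_b below 0.005 m and z of bridge0 in the frame of pocket_long_b below -0.006 m and angle between bridge0's own z axis and vertical below 0.06 rad and angle between the x axis of bridge0 and the x axis of pocket_long_b, either way round below 0.08 rad)) and ((horizontal distance between bridge1 and pocket_long_a below 0.005 m and z of bridge1 in the frame of pocket_long_a below -0.006 m and angle between bridge1's own z axis and vertical below 0.06 rad and angle between the x axis of bridge1 and the x axis of pocket_long_a, either way round below 0.08 rad) or (horizontal distance between bridge1 and pocket_long_b below 0.005 m and z of bridge1 in the frame of pocket_long_b below -0.006 m and angle between bridge1's own z axis and vertical below 0.06 rad and angle between the x axis of bridge1 and the x axis of pocket_long_b, either way round below 0.08 rad)) and ((horizontal distance between disc0 and pocket_round_a below 0.005 m and z of disc0 in the frame of pocket_round_a below -0.006 m and angle between disc0's own z axis and vertical below 0.06 rad) or (horizontal distance between disc0 and pocket_round_b below 0.005 m and z of disc0 in the frame of pocket_round_b below -0.006 m and angle between disc0's own z axis and vertical below 0.06 rad)) and ((horizontal distance between disc1 and pocket_round_a below 0.005 m and z of disc1 in the frame of pocket_round_a below -0.006 m and angle between disc1's own z axis and vertical below 0.06 rad) or (horizontal distance between disc1 and pocket_round_b below 0.005 m and z of disc1 in the frame of pocket_round_b below -0.006 m and angle between disc1's own z axis and vertical below 0.06 rad)) and linear speed of each of bridge0, bridge1, disc0, disc1 below 0.02 m/s and value of joint door below 0.05 rad and value of joint start_button below 0.002 m); the robot touches nothing.
It fails at once if the start button is pressed while the door is open (more than 0.15 rad) (value of joint start_button above 0.004 m and value of joint door above 0.15 rad).
It fails at once if the tape roll is moved more than 30 mm or knocked over (distance of tape_roll from where it was at the start of the episode above 0.03 m or angle between tape_roll's own z axis and vertical above 0.5 rad).
It fails at once if the tumbler is moved more than 30 mm or knocked over (distance of tumbler from where it was at the start of the episode above 0.03 m or angle between tumbler's own z axis and vertical above 0.5 rad).
It fails at once if the screwdriver is moved more than 30 mm (distance of screwdriver from where it was at the start of the episode above 0.03 m).
Of bridge0, bridge1, disc0, disc1 only 3 to 4 are there at a start; the rules pass over those that are not, and their reading is None.
At some moment in a run one of bridge0, bridge1, disc0, disc1 may be knocked a few centimetres aside while the robot is not near it.
Once in a run the grip may slacken for a moment while it holds something.
It also fails if it takes over 210 s, if anything falls off the work surface, if the arm or the gripper's body presses on something with over 40 N, if the wrist force passes 120 N, or if a joint passes its speed limit or range.

## Working session

There is one attempt and no reset: what is moved stays moved. The work goes in short steps, Python scripts to look and compute and a shell command to move; the robot and the scene stay as the last step left them, time stands still between calls to the robot, and variables do not carry over. Pictures are saved under pics/ and viewed, and the job is handed in when it is done.

```bash
ls; mkdir -p pics
cat > h.py <<'E'
import numpy as np, cv2
from station import manip
def snap(n,f=None):
    im=manip.snapshot(n)
    if f: cv2.imwrite('pics/'+f,im[:,:,::-1])
    return im
def K(n):
    m=manip.camera_model(n); f=192/np.tan(np.radians(m['fovy'])/2)
    return np.array([[f,0,m['cx']],[0,f,m['cy']],[0,0,1.]]),np.array(m['D'],float),np.array(m['extrinsics'],float)
def ray(n,uv):
    k,d,T=K(n)
    p=cv2.undistortPoints(np.array(uv,float).reshape(-1,1,2),k,d).reshape(-1,2)
    r=np.c_[p,np.ones(len(p))]@T[:3,:3].T
    return T[:3,3],r
def onz(n,uv,z):
    o,r=ray(n,uv); s=(z-o[2])/r[:,2]
    return o+s[:,None]*r
def proj(n,P):
    k,d,T=K(n); Ti=np.linalg.inv(T)
    r,_=cv2.Rodrigues(Ti[:3,:3])
    return cv2.projectPoints(np.array(P,float).reshape(-1,1,3),r,Ti[:3,3],k,d)[0].reshape(-1,2)
E
python3 - <<'E'
from h import *
np.set_printoptions(precision=1,suppress=True)
for n in ('side','top','wrist'):
    k,d,T=K(n); print(n,k[0,0],k[:2,2],d); print(T)
    snap(n,n+'0.png')
print(manip.observe())
E
```

```text
pics
side 427.3372732912665 [260.8 190.6] [-0.1  0.   0.   0.   0. ]
[[   0.7   -0.4    0.5 -141.1]
 [  -0.7   -0.5    0.6 -727.2]
 [  -0.    -0.8   -0.7  910. ]
 [   0.     0.     0.     1. ]]
top 384.94332185656356 [258.3 188.5] [-0.1  0.   0.   0.   0. ]
[[   0.    -1.     0.2  322.6]
 [  -1.    -0.     0.   -62.5]
 [  -0.    -0.2   -1.  1235.4]
 [   0.     0.     0.     1. ]]
wrist 303.9268064022311 [257.6 192.2] [-0.1  0.   0.   0.   0. ]
[[  0.3   0.9   0.3  87.8]
 [  1.   -0.3  -0.1 573.3]
 [ -0.    0.3  -0.9 383.2]
 [  0.    0.    0.    1. ]]
{'time': 0.15, 'joints': array([ 1.1,  0.2,  1.6, -0. ,  1.4, -0.2]), 'qd': array([ 0., -0., -0., -0., -0.,  0.]), 'joint_efforts': array([  0. , -43.4, -34.2,   0.1,   0. ,  -0. ]), 'eef_pos': array([164.7, 550.5, 249. ]), 'eef_rot': array([ 2.5,  1.9, -0. ]), 'force': array([-0.3, -0.1, -0.1]), 'wrist_torque': array([ 0.,  0., -0.]), 'width': 88.49339183247564}
```

View pics/side0.png

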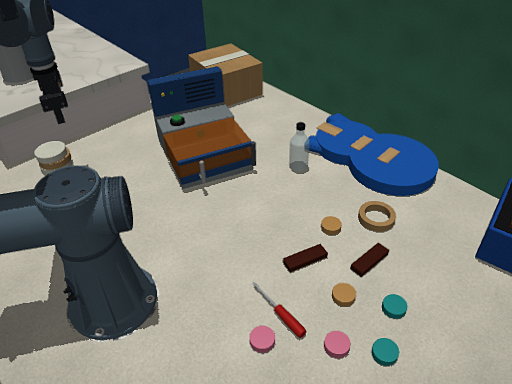

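View pics/top0.png

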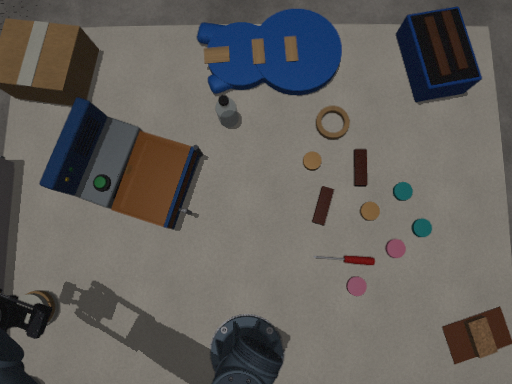

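View pics/wrist0.png

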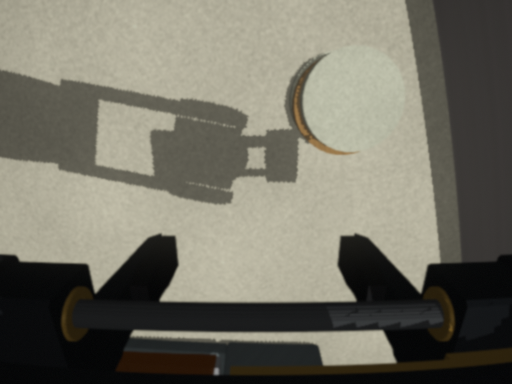

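Run:
```python
import cv2
t=cv2.imread('pics/top0.png'); s=cv2.imread('pics/side0.png')
cv2.imwrite('pics/t1.png',cv2.resize(t[90:240,30:240],None,fx=3.7,fy=3.7,interpolation=cv2.INTER_CUBIC))
cv2.imwrite('pics/s1.png',cv2.resize(s[60:200,140:270],None,fx=4.2,fy=4.2,interpolation=cv2.INTER_CUBIC))
```

```text
(no output)
```

View pics/t1.png

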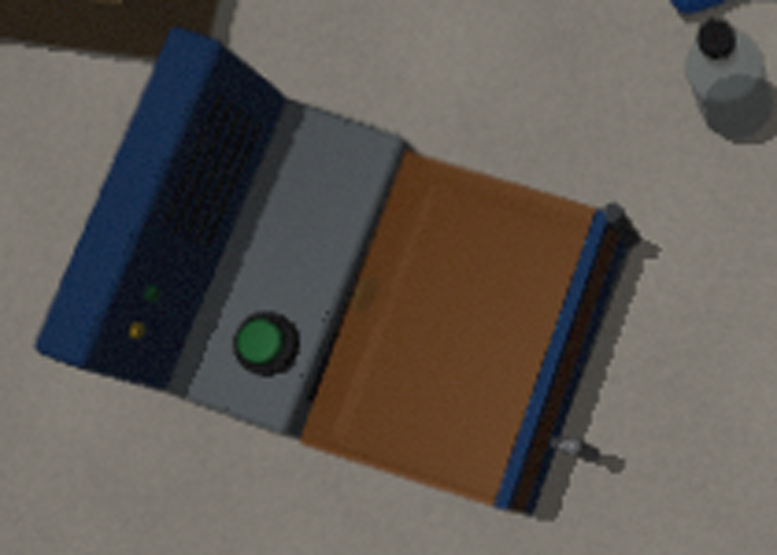

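View pics/s1.png

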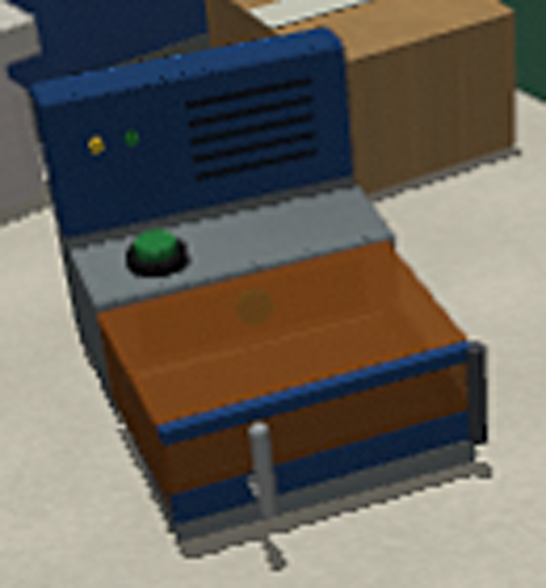

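Run:
```python
from h import *
np.set_printoptions(precision=1,suppress=True)
T=lambda x,y:((x+.5)/3.7+30-.5,(y+.5)/3.7+90-.5)
S=lambda x,y:((x+.5)/4.2+140-.5,(y+.5)/4.2+60-.5)
def tri(a,b):
    o1,r1=ray('top',[a]);o2,r2=ray('side',[b]);r1=r1[0]/np.linalg.norm(r1);r2=r2[0]/np.linalg.norm(r2)
    s=np.linalg.lstsq(np.c_[r1,-r2],o2-o1,rcond=None)[0]
    p,q=o1+s[0]*r1,o2+s[1]*r2; return (p+q)/2,np.linalg.norm(p-q)
print('handle top',tri(T(570,447),S(261,428)),onz('top',[T(570,447)],125))
print('button',tri(T(260,341),S(155,238)))
c={'back-hingeside':(407,152),'back-free':(303,438),'front-free':(508,508),'front-hinge':(608,210)}
P={k:onz('top',[T(*v)],115)[0] for k,v in c.items()}
for k in P: print(k,P[k])
d=P['back-hingeside']-P['back-free']; print(np.linalg.norm(d),np.degrees(np.arctan2(d[1],d[0])))
d=P['front-hinge']-P['front-free']; print(np.linalg.norm(d),np.degrees(np.arctan2(d[1],d[0])))
d=P['back-free']-P['front-free']; print(np.linalg.norm(d),np.degrees(np.arctan2(d[1],d[0])))
# blanks
im=manip.snapshot('top'); hsv=cv2.cvtColor(im,cv2.COLOR_RGB2HSV)
for (u,v) in [(360,167),(323,205),(312,160),(370,211),(160,160)]: print(im[v,u],hsv[v,u])
```

```text
handle top (array([429.1, 180.6, 119.7]), np.float64(5.3569685414599055)) [[426.4 180.9 125. ]]
button (array([508.8, 430.2, 139.6]), np.float64(1.7044579687814367))
back-hingeside [671.  328.4 115. ]
back-free [433.2 400.7 115. ]
front-free [378.6 231.  115. ]
front-hinge [621.1 158.9 115. ]
248.5386892744919 -16.899728868115805
252.96651028016018 -16.558844002605998
178.21492007881704 72.1570614219039
[49 27 22] [  6 141  49]
[56 34 28] [  6 127  56]
[124  95  59] [ 17 134 124]
[122  93  58] [ 16 134 122]
[97 62 36] [ 13 160  97]
```

```bash
cat >> h.py <<'E'
def Rz(a): return np.array([[np.cos(a),-np.sin(a)],[np.sin(a),np.cos(a)]])
def blanks(zt=20,show=None):
    im=manip.snapshot('top'); hsv=cv2.cvtColor(im,cv2.COLOR_RGB2HSV)
    out=[]
    h,s,v=[hsv[...,i].astype(int) for i in range(3)]
    dark=((h<14)&(s>100)&(v<75)).astype(np.uint8)
    pale=((h>12)&(h<22)&(s>95)&(v>80)).astype(np.uint8)
    for nm,m in (('bar',dark),('disc',pale)):
        cs,_=cv2.findContours(m,cv2.RETR_EXTERNAL,cv2.CHAIN_APPROX_NONE)
        for c in cs:
            a=cv2.contourArea(c)
            if a<120 or a>900: continue
            w=onz('top',c.reshape(-1,2).astype(float),zt)[:,:2].astype(np.float32)
            r=cv2.minAreaRect(w); uv=c.reshape(-1,2).mean(0)
            # long axis angle
            b=cv2.boxPoints(r); e=[b[1]-b[0],b[2]-b[1]]; L=max(e,key=np.linalg.norm)
            out.append((nm,uv.round(),np.array(r[0]).round(1),np.sort(r[1]).round(1),round(float(np.degrees(np.arctan2(L[1],L[0]))%180),1),a))
    return out
E
python3 - <<'E'
from h import *
for b in blanks(): print(b)
im=cv2.imread('pics/top0.png')
cv2.imwrite('pics/t2.png',cv2.resize(im[80:310,190:450],None,fx=2.6,fy=2.6,interpolation=cv2.INTER_CUBIC))
print(onz('top',[(227,122)],0), onz('top',[(223,100)],170),onz('side',[(299,168)],0),onz('top',[(333,122)],25),onz('top',[(316,258),(375,262)],10))
E
```

```text
('bar', array([323., 205.]), array([ 455.7, -237.8]), array([ 37. , 117.9]), 163.6, 384.5)
('bar', array([360., 167.]), array([ 577.6, -360.6]), array([ 39., 116.]), 178.1, 376.5)
('bar', array([437.,  46.]), array([1006.7, -641.9]), array([ 41.8, 226.4]), 11.4, 555.0)
('bar', array([454.,  40.]), array([1030.9, -704.2]), array([ 41.7, 224. ]), 11.3, 553.0)
('disc', array([483., 337.]), array([  48.6, -726.3]), array([ 60.4, 108.6]), 16.8, 624.0)
('disc', array([370., 210.]), array([ 438.5, -387.5]), array([54. , 57.4]), 90.1, 241.5)
('disc', array([312., 160.]), array([ 601.3, -204.7]), array([52.8, 55.2]), 90.1, 223.5)
('disc', array([333., 121.]), array([ 732.8, -275.9]), array([101.9, 103.2]), 178.9, 748.0)
('disc', array([216.,  55.]), array([969.4, 111.9]), array([52.1, 81.1]), 94.1, 301.0)
('disc', array([258.,  51.]), array([981.9, -29.3]), array([36.7, 86.7]), 4.6, 215.5)
('disc', array([291.,  49.]), array([ 990.7, -141.1]), array([36.1, 88.1]), 4.5, 222.0)
[[735.77063103  73.15825564   0.        ]] [[745.99477555  67.60340792 170.        ]] [[741.73321664  53.87351912   0.        ]] [[ 727.4425055  -276.44347578   25.        ]] [[ 289.40529738 -215.73580205   10.        ]
 [ 277.36833935 -400.66005183   10.        ]]
```

View pics/t2.png

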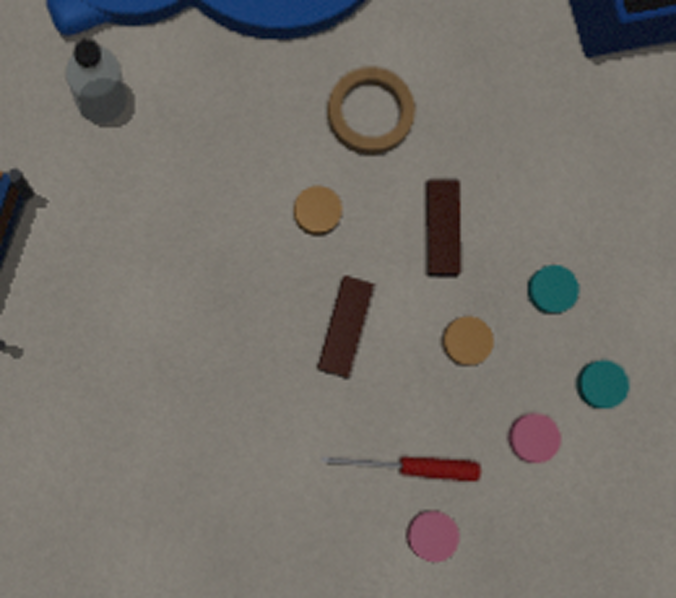

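```bash
python3 -m creep '[[[0.022,-0.031,0,0,0,-7.5,1],[0.022,-0.031,0,0,0,-7.5,1],[0.022,-0.031,0,0,0,-7.5,1],[0.022,-0.031,0,0,0,-7.5,1],[0.022,-0.031,0,0,0,-7.5,1],[0.022,-0.031,0,0,0,-7.5,1],[0.022,-0.031,0,0,0,-7.5,1],[0.022,-0.031,0,0,0,-7.5,1],[0.022,-0.031,0,0,0,-7.5,1],[0.022,-0.031,0,0,0,-7.5,1],[0.022,-0.031,0,0,0,-7.5,1],[0.022,-0.030,0,0,0,-7.5,1]]]'
cat >> h.py <<'E'
from scipy.spatial.transform import Rotation as Ro
def st():
    o=manip.observe(); R=Ro.from_rotvec(o['eef_rot']).as_matrix()
    print('t',round(o['time'],2),'p',np.round(o['eef_pos'],1),'xang',round(float(np.degrees(np.arctan2(R[1,0],R[0,0]))),2),'tilt',np.round(np.degrees(R[:2,2]),2),'F',np.round(o['force'],1),'w',round(o['width'],1),'j',np.round(o['joints'],2))
    return o,R
E
python3 -c "
from h import *
st();snap('wrist','w1.png')"
```

```text
time: 1.45
eef_pos: [429.5, 178.4, 249.8]
eef_rot: [-3.107, 0.464, -0.001]
force: [-0.2, 0.8, 0.3]
width: 88.2
t 1.45 p [429.5 178.4 249.8] xang -16.98 tilt [0.02 0.01] F [-0.2  0.8  0.3] w 88.2 j [ 0.14 -0.07  1.87  0.    1.34  0.43]
```

View pics/w1.png

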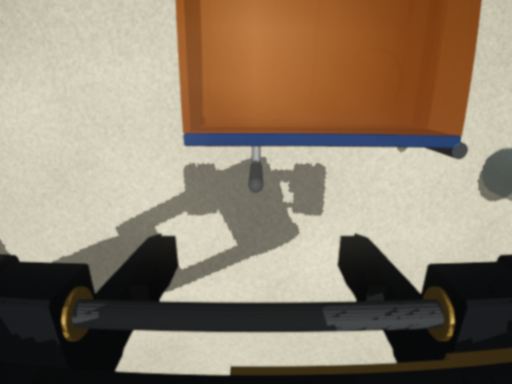

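```bash
python3 -c "
from h import *
st()
print(proj('wrist',[[429.1,180.5,125],[429.1,180.5,48],[429.5,178.4,239]]), onz('wrist',[(255,184)],125))
e=onz('wrist',[(185,134),(462,136)],115);print(e)
k,d,T=K('wrist');print(T[:3,3],T[:3,2])
"
```

```text
t 1.5 p [432.6 174.8 250. ] xang -17.51 tilt [ 0.15 -0.15] F [ 2.7 -3.1 -0. ] w 88.1 j [ 0.13 -0.07  1.87 -0.    1.34  0.44]
[[249.65106069 182.4221074 ]
 [251.03670708 163.01976317]
 [247.28289211 246.36788077]] [[433.18764372 177.66699357 125.        ]]
[[387.32311794 237.44884905 115.        ]
 [627.6352887  161.5638845  115.        ]]
[457.85876695 252.10552757 384.09874062] [-0.09093019 -0.3021306  -0.94891981]
```

```bash
python3 -m creep '[[[0,0,0,0,0,0,1],[0,0,0,0,0,0,1],[0,0,0,0,0,0,1]]]'; python3 -c "
from h import *
st();im=snap('wrist','w2.png'); cv2.imwrite('pics/w2c.png',cv2.resize(im[100:220,160:500,::-1],None,fx=2.3,fy=2.3))
st()
"
```

```text
time: 1.8
eef_pos: [428.2, 180.7, 249.6]
eef_rot: [-3.109, 0.452, 0.001]
force: [0.7, -0.4, -0.5]
width: 88.2
t 1.8 p [428.2 180.7 249.6] xang -16.54 tilt [-0.02  0.01] F [ 0.7 -0.4 -0.5] w 88.2 j [ 0.14 -0.07  1.87  0.    1.34  0.43]
t 1.85 p [428.1 180.8 249.6] xang -16.52 tilt [-0.02  0.01] F [-0.   0.  -0.2] w 88.3 j [ 0.14 -0.07  1.87  0.    1.34  0.43]
```

View pics/w2c.png

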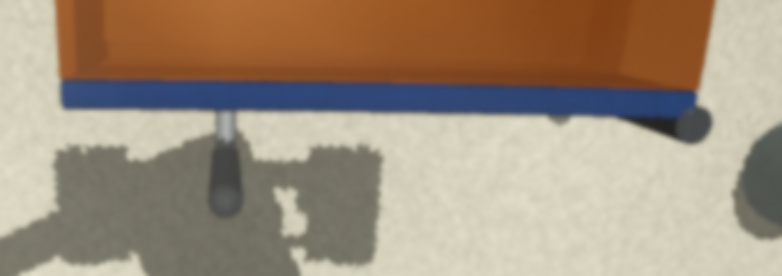

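```bash
python3 -c "
from h import *
print(onz('wrist',[(258.3,187)],125),onz('wrist',[(187,146.5),(460,150.5),(460.9,153.9)],115))
print(proj('wrist',[[428.1,180.8,239]]))
"
```

```text
[[430.4111549  180.60569026 125.        ]] [[379.28416799 232.06611763 115.        ]
 [619.2074976  158.54391271 115.        ]
 [619.79108126 155.05156962 115.        ]]
[[254.74379739 250.88393141]]
```

```bash
python3 -m creep '[[[0.0015,0,-0.03,0,0,-0.4,1],[0,0,-0.03,0,0,0,1],[0,0,-0.03,0,0,0,0.6],[0,0,-0.03,0,0,0,0.5],[0,0,-0.025,0,0,0,0.4],[0,0,0,0,0,0,0.4],[0,0,0,0,0,0,0]]]'; python3 -m creep '[[[0,0,0,0,0,0,0],[0,0,0,0,0,0,0],[0,0,0,0,0,0,0],[0,0,0,0,0,0,0]]]'; python3 -c "
from h import *
st()"
```

```text
time: 2.55
eef_pos: [430.0, 180.5, 105.0]
eef_rot: [3.107, -0.464, -0.001]
force: [-0.3, 0.1, 0.5]
width: 50.1
time: 2.95
eef_pos: [430.5, 180.0, 105.4]
eef_rot: [-3.106, 0.466, -0.001]
force: [-11.8, 2.5, 6.7]
width: 18.4
t 2.95 p [430.5 180.  105.4] xang -17.06 tilt [0.04 0.02] F [-11.8   2.5   6.7] w 18.4 j [0.14 0.13 1.99 0.   1.02 0.44]
```

```bash
python3 -m creep '[[[0,0,0,0,0,0,0],[0,0,0,0,0,0,0],[0,0,0,0,0,0,0]]]'; python3 -c "
from h import *
st()
# arc rows
h=np.array([620.3,158.6]); p=np.array([430.,180.5]);r=p-h
for i in range(1,19):
    a=0.1*i; q=h+Rz(a)@r; print(i,(q-p).round(1)); p=q
"
```

```text
time: 3.25
eef_pos: [428.3, 180.1, 104.8]
eef_rot: [3.106, -0.466, -0.007]
force: [-9.0, 0.8, 9.2]
width: 12.9
t 3.25 p [428.3 180.1 104.8] xang -17.05 tilt [-0.27  0.01] F [-9.   0.8  9.2] w 12.9 j [0.14 0.13 1.99 0.   1.02 0.44]
1 [ -1.2 -19.1]
2 [  0.7 -19.1]
3 [  2.6 -19. ]
4 [  4.5 -18.6]
5 [  6.3 -18.1]
6 [  8.1 -17.4]
7 [  9.8 -16.5]
8 [ 11.4 -15.4]
9 [ 12.8 -14.2]
10 [ 14.2 -12.8]
11 [ 15.4 -11.4]
12 [16.5 -9.8]
13 [17.4 -8.1]
14 [18.1 -6.3]
15 [18.6 -4.5]
16 [19.  -2.6]
17 [19.1 -0.7]
18 [19.1  1.2]
```

```bash
python3 -m creep '[[[-0.0012,-0.0191,0,0,0,5.73,0],[0.0007,-0.0191,0,0,0,5.73,0],[0.0026,-0.019,0,0,0,5.73,0],[0.0045,-0.0186,0,0,0,5.73,0],[0.0063,-0.0181,0,0,0,5.73,0],[0.0081,-0.0174,0,0,0,5.73,0],[0,0,0,0,0,0,0],[0,0,0,0,0,0,0]]]'; python3 -c "
from h import *
st(); snap('top','t3.png')"
```

```text
time: 4.05
eef_pos: [449.5, 66.9, 104.8]
eef_rot: [3.105, 0.472, -0.009]
force: [-9.9, -6.2, 11.3]
width: 12.8
t 4.05 p [449.5  66.9 104.8] xang 17.29 tilt [-0.3  -0.12] F [-9.9 -6.2 11.3] w 12.8 j [-0.11  0.11  2.02 -0.    1.02 -0.41]
```

View pics/t3.png

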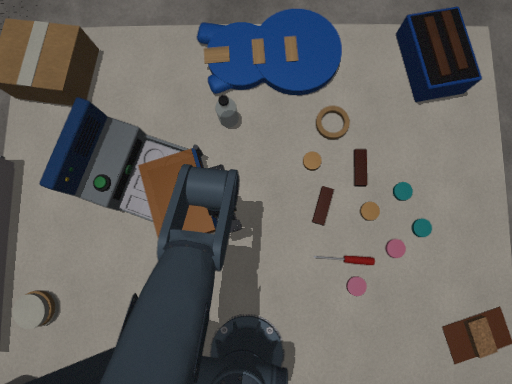

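```bash
python3 -m creep '[[[0.0098,-0.0165,0,0,0,5.73,0],[0.0114,-0.0154,0,0,0,5.73,0],[0.0128,-0.0142,0,0,0,5.73,0],[0.0142,-0.0128,0,0,0,5.73,0],[0.0154,-0.0114,0,0,0,5.73,0],[0.0165,-0.0098,0,0,0,5.73,0],[0,0,0,0,0,0,0]]]'; python3 -m creep '[[[0.0174,-0.0081,0,0,0,5.73,0],[0.0181,-0.0063,0,0,0,5.73,0],[0.0186,-0.0045,0,0,0,5.73,0],[0.019,-0.0026,0,0,0,5.73,0],[0.0191,-0.0007,0,0,0,5.73,0],[0,0,0,0,0,0,0],[0,0,0,0,0,0,0],[0,0,0,0,0,0,0]]]'; python3 -c "
from h import *
o,R=st(); d=o['eef_pos'][:2]-np.array([620.3,158.6]); d0=np.array([429.5,180.5])-np.array([620.3,158.6]); print((np.arctan2(d[1],d[0])-np.arctan2(d0[1],d0[0]))%6.28)"
```

```text
time: 4.8
eef_pos: [532.5, -14.6, 104.9]
eef_rot: [2.823, 1.371, -0.002]
force: [-3.6, -8.8, 4.7]
width: 13.0
time: 5.6
eef_pos: [623.9, -35.4, 105.0]
eef_rot: [2.4, 2.024, -0.002]
force: [0.3, -7.0, -0.3]
width: 12.7
t 5.6 p [623.9 -35.4 105. ] xang 80.28 tilt [ 0.04 -0.15] F [ 0.3 -7.  -0.3] w 12.7 j [-0.25  0.45  1.58 -0.    1.11 -1.65]
1.7004731567075888
```

```bash
python3 -m creep '[[[0,0,0,0,0,0,0.4],[0,0,0,0,0,0,0.5],[0,0,0,0,0,0,0.7],[0,0,0.01,0,0,0,0.8],[0,0,0.04,0,0,0,0.8],[0,0,0.05,0,0,0,0.8],[0,0,0.05,0,0,0,0.8],[0,0,0,0,0,0,0.8]]]'; python3 -m creep '[[[-0.014,0.038,0.006,0,0,-2,0.8],[-0.014,0.038,0.006,0,0,-2,0.8],[-0.014,0.038,0.006,0,0,-2,0.8],[-0.014,0.038,0.006,0,0,-1,0.8],[-0.014,0.038,0.006,0,0,0,0.8],[-0.014,0.038,0.006,0,0,0,0.8],[-0.014,0.038,0.006,0,0,0,0.8],[-0.014,0.038,0.006,0,0,0,0.8],[0,0,0,0,0,0,0.8],[0,0,0,0,0,0,0.8],[0,0,0,0,0,0,0.8],[0,0,0,0,0,0,0.8]]]'; python3 -c "
from h import *
st(); snap('wrist','w3.png');st(); snap('top','t4.png')"
```

```text
time: 6.4
eef_pos: [627.6, -34.3, 264.8]
eef_rot: [2.391, 2.019, 0.014]
force: [0.4, 0.1, 0.6]
width: 70.2
time: 7.6
eef_pos: [512.1, 269.0, 302.4]
eef_rot: [2.521, 1.874, -0.001]
force: [1.0, -0.2, -0.4]
width: 70.8
t 7.6 p [512.1 269.  302.4] xang 73.25 tilt [-0.03 -0.02] F [ 1.  -0.2 -0.4] w 70.8 j [ 0.28  0.15  1.54 -0.    1.46 -1.  ]
t 7.65 p [512.1 269.  302.4] xang 73.24 tilt [-0.03 -0.02] F [-1.2 -0.8  0.9] w 70.6 j [ 0.28  0.15  1.54 -0.    1.46 -1.  ]
```

View pics/w3.png

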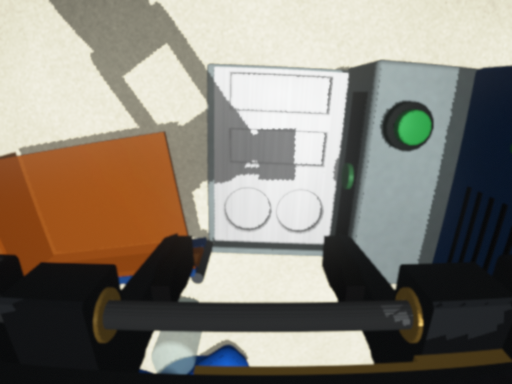

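View pics/t4.png

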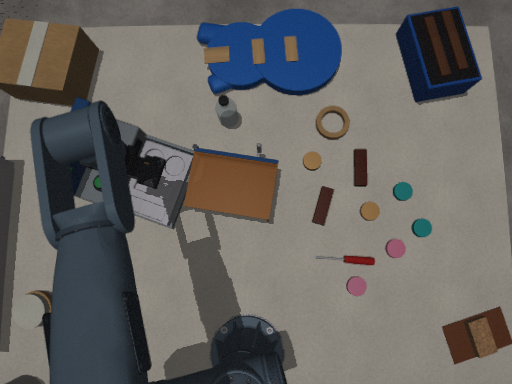

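```bash
python3 -c "
import cv2
im=cv2.imread('pics/w3.png'); c=im[55:255,200:360]
cv2.imwrite('pics/w3c.png',cv2.resize(c,None,fx=3,fy=3,interpolation=cv2.INTER_CUBIC))
b=im[90:160,370:450]; hsv=cv2.cvtColor(im,cv2.COLOR_BGR2HSV); m=((hsv[...,0]>45)&(hsv[...,0]<80)&(hsv[...,1]>150)&(hsv[...,2]>110)).astype('uint8'); m[:,:370]=0
cs,_=cv2.findContours(m,0,1); c=max(cs,key=cv2.contourArea); print(cv2.fitEllipse(c))
"
```

```text
((414.1064758300781, 127.21114349365234), (30.92090606689453, 34.94850540161133), 34.904850006103516)
```

View pics/w3c.png

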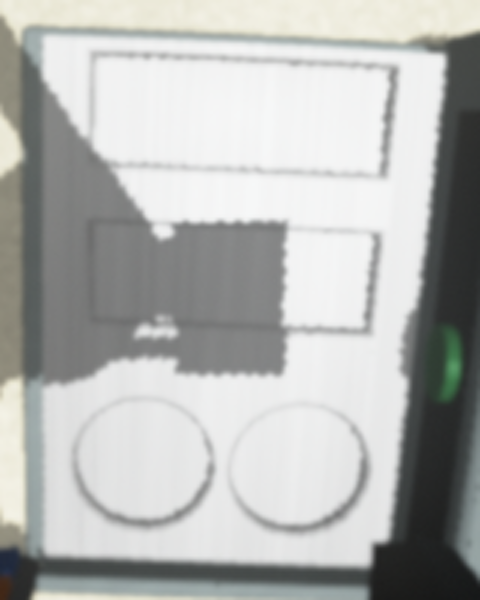

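```bash
python3 -c "
from h import *
np.set_printoptions(precision=1,suppress=True)
st()
W=lambda P:[((x+.5)/3+200-.5,(y+.5)/3+55-.5) for x,y in P]
for P in ([(92,52),(397,66),(385,176),(91,161)],[(92,220),(380,232),(371,331),(94,321)]):
    q=onz('wrist',W(P),46)[:,:2]; r=cv2.minAreaRect(q.astype(np.float32)); print(q.mean(0),q)
    for i in range(4):
        d=q[(i+1)%4]-q[i]; print(np.linalg.norm(d).round(1),np.degrees(np.arctan2(d[1],d[0])).round(1),end=' ')
    print()
q=onz('wrist',W([(144,461),(299,467),(74,461),(213,461),(144,397),(144,526)]),46)[:,:2];print(q)
d=q[1]-q[0];print(np.linalg.norm(d),np.degrees(np.arctan2(d[1],d[0])),np.linalg.norm(q[3]-q[2]),np.linalg.norm(q[5]-q[4]))
print('button',onz('wrist',[(414.1,127.2)],139))
"
```

```text
t 7.7 p [512.1 269.1 302.4] xang 73.24 tilt [-0. -0.] F [ 0.6 -0.1  0.3] w 70.8 j [ 0.3  0.1  1.5 -0.   1.5 -1. ]
[443.  318.3] [[402.2 266.9]
 [442.5 384.1]
 [484.1 369.2]
 [443.1 253.1]]
124.0 71.0 44.1 -19.7 123.2 -109.4 43.2 161.4 
[507.1 297.3] [[466.4 245.9]
 [506.3 361.9]
 [547.4 348.3]
 [508.2 233. ]]
122.7 71.0 43.3 -18.3 121.8 -108.8 43.7 162.9 
[[577.1 234.4]
 [600.5 302. ]
 [567.9 203.6]
 [586.2 264.8]
 [547.7 243.6]
 [608.5 224.6]]
71.47705846931542 70.87351605896116 63.909298228475194 63.649665376753454
button [[509.  430.7 139. ]]
```

```bash
python3 -m creep '[[[-0.002,-0.043,-0.004,0,0,0,0.8],[-0.002,-0.043,-0.004,0,0,0,0.8],[-0.002,-0.043,-0.004,0,0,0,0.8],[-0.002,-0.043,-0.004,0,0,0,0.8],[-0.002,-0.043,-0.004,0,0,0,0.8],[-0.002,-0.043,-0.004,0,0,0,0.8],[-0.002,-0.043,-0.004,0,0,0,0.8],[-0.002,-0.043,-0.004,0,0,0,0.8],[-0.002,-0.043,-0.004,0,0,0,0.8],[-0.002,-0.043,-0.004,0,0,0,0.8],[-0.002,-0.043,-0.004,0,0,0,0.8],[-0.002,-0.043,-0.004,0,0,0,0.8]]]'; python3 -m creep '[[[0,0,0,0,0,0,0.8],[0,0,0,0,0,0,0.8],[0,0,0,0,0,0,0.8],[0,0,0,0,0,0,0.8]]]'; python3 -c "
from h import *
st(); snap('wrist','w4.png');st(); im=snap('top','t5.png'); cv2.imwrite('pics/t5c.png',cv2.resize(im[90:240,30:300,::-1],None,fx=2.9,fy=2.9,interpolation=cv2.INTER_CUBIC))"
```

```text
time: 8.9
eef_pos: [486.9, -248.3, 254.6]
eef_rot: [2.521, 1.874, 0.0]
force: [1.0, 0.4, -0.2]
width: 70.3
time: 9.3
eef_pos: [487.8, -244.5, 254.9]
eef_rot: [2.518, 1.878, 0.0]
force: [0.2, 0.9, 1.0]
width: 70.7
t 9.3 p [ 487.8 -244.5  254.9] xang 73.43 tilt [0.01 0.  ] F [0.2 0.9 1. ] w 70.7 j [-0.68  0.11  1.68  0.    1.36 -1.96]
t 9.35 p [ 487.9 -244.5  255. ] xang 73.44 tilt [ 0.02 -0.  ] F [-0.1 -0.1 -0.1] w 70.4 j [-0.68  0.11  1.68  0.    1.36 -1.96]
```

View pics/w4.png

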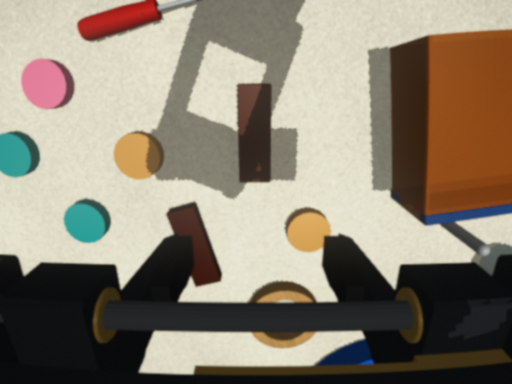

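View pics/t5c.png

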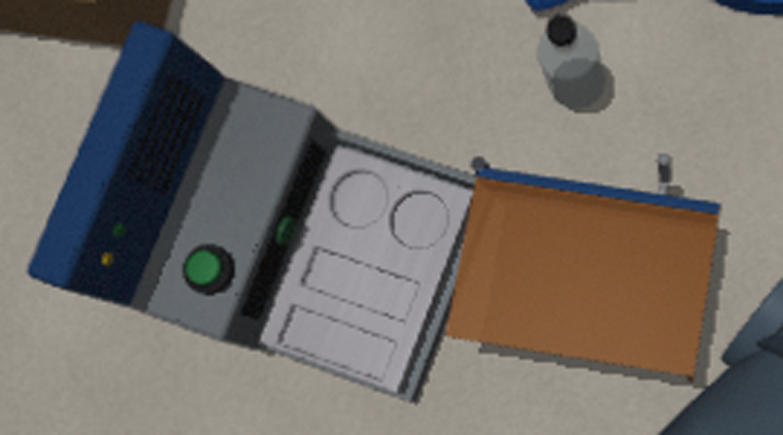

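```bash
cat >> h.py <<'E'
def wbars(im=None,zt=20,roi=None):
    if im is None: im=manip.snapshot('wrist')
    hsv=cv2.cvtColor(im,cv2.COLOR_RGB2HSV); h,s,v=[hsv[...,i].astype(int) for i in range(3)]
    out=[]
    for nm,m in (('bar',((h<14)|(h>170))&(s>90)&(v<110)),('disc',(h>12)&(h<22)&(s>80)&(v>100))):
        m=m.astype(np.uint8); m=cv2.morphologyEx(m,cv2.MORPH_OPEN,np.ones((3,3)))
        cs,_=cv2.findContours(m,cv2.RETR_EXTERNAL,cv2.CHAIN_APPROX_NONE)
        for c in cs:
            a=cv2.contourArea(c)
            if a<600 or a>30000: continue
            w=onz('wrist',c.reshape(-1,2).astype(float),zt)[:,:2].astype(np.float32)
            r=cv2.minAreaRect(w); b=cv2.boxPoints(r); e=[b[1]-b[0],b[2]-b[1]]; L=max(e,key=np.linalg.norm)
            out.append((nm,c.reshape(-1,2).mean(0).round(),np.array(r[0]).round(1),np.sort(r[1]).round(1),round(float(np.degrees(np.arctan2(L[1],L[0]))%180),1)))
    return out
E
python3 -c "
from h import *
np.set_printoptions(precision=1,suppress=True)
T=lambda P:[((x+.5)/2.9+30-.5,(y+.5)/2.9+90-.5) for x,y in P]
for P in ([(317,249),(419,283),(405,320),(302,285)],[(292,307),(396,342),(386,382),(278,345)]):
    q=onz('top',T(P),46)[:,:2]; print(q.mean(0)); e=(q[0]+q[3]-q[1]-q[2])/2; print(np.linalg.norm(e),np.degrees(np.arctan2(e[1],e[0])))
q=onz('top',T([(360,199),(420,220)]),46)[:,:2]; e=q[0]-q[1];print(q,np.linalg.norm(e),np.degrees(np.arctan2(e[1],e[0])))
st()
for b in wbars(): print(b)
for b in blanks(): print(b)
"
```

```text
[505.5 295.7]
121.40186349785063 71.88933566559021
[440.  317.7]
124.83209532199936 72.07339980125325
[[600.6 300.9]
 [576.9 232.9]] 72.02848877610526 70.79420888970932
t 9.4 p [ 488.  -244.6  255. ] xang 73.45 tilt [ 0. -0.] F [0.1 0.4 1.3] w 70.6 j [-0.7  0.1  1.7  0.   1.4 -2. ]
('bar', array([195., 244.]), array([ 579.8, -361.8]), array([ 40. , 117.7]), 178.4)
('bar', array([250., 127.]), array([ 443.2, -240.8]), array([29.9, 90.8]), 166.9)
('bar', array([423., 127.]), array([509.2, -49.9]), array([ 33.5, 216.2]), 171.2)
('disc', array([309., 231.]), array([ 600.7, -207.9]), array([58.3, 61. ]), 9.6)
('disc', array([137., 155.]), array([ 439.3, -389. ]), array([57.9, 58.6]), 107.0)
('disc', array([474., 106.]), array([499.7,  29.4]), array([118.9, 181.5]), 171.7)
('bar', array([326., 194.]), array([ 488.6, -247.8]), array([35.4, 46.7]), 164.9, 122.0)
('bar', array([437.,  46.]), array([1007. , -641.4]), array([ 42.1, 225.8]), 11.4, 581.5)
('bar', array([454.,  40.]), array([1031. , -704.5]), array([ 42.2, 222.7]), 11.6, 562.5)
('disc', array([482., 337.]), array([  48.9, -725.6]), array([ 61.5, 109.6]), 16.7, 647.5)
('disc', array([332., 121.]), array([ 735.3, -270.9]), array([ 94.1, 107.3]), 140.3, 716.0)
('disc', array([216.,  55.]), array([969.2, 111.9]), array([52.4, 81.1]), 94.1, 302.0)
('disc', array([258.,  51.]), array([981.5, -29.4]), array([36.7, 85.9]), 4.6, 217.0)
('disc', array([291.,  49.]), array([ 990.7, -141. ]), array([36., 88.]), 4.3, 221.0)
```

```bash
python3 -c "
from h import *
im=cv2.imread('pics/w4.png'); cv2.imwrite('pics/w4c.png',cv2.resize(im[70:200,215:295],None,fx=4.5,fy=4.5,interpolation=cv2.INTER_CUBIC))
"
```

```text
(no output)
```

View pics/w4c.png

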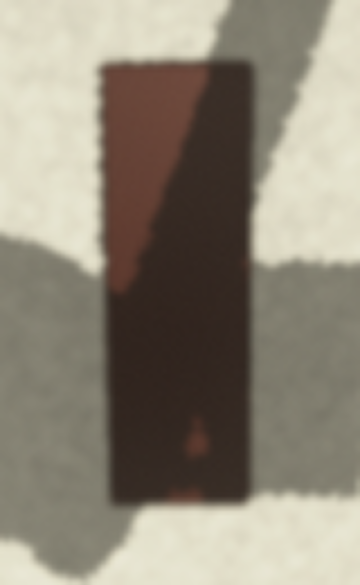

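```bash
python3 -c "
from h import *
P=[(103,63),(252,63),(249,502),(112,502)]
uv=[((x+.5)/4.5+214.5,(y+.5)/4.5+69.5) for x,y in P]
o,R=st()
q=onz('wrist',uv,20)[:,:2]; print(q,q.mean(0)); e=(q[2]+q[3]-q[0]-q[1])/2; f=(q[1]+q[2]-q[0]-q[3])/2; print(np.linalg.norm(e),np.degrees(np.arctan2(e[1],e[0])),np.linalg.norm(f),np.degrees(np.arctan2(f[1],f[0])))
"
```

```text
t 9.5 p [ 487.9 -244.9  255. ] xang 73.43 tilt [ 0.02 -0.02] F [-1.1  0.1 -0.3] w 70.4 j [-0.68  0.11  1.67  0.    1.36 -1.96]
[[ 394.62612983 -242.11999492]
 [ 405.55990723 -205.45800387]
 [ 518.2883254  -238.38245982]
 [ 507.32238459 -275.28922026]] [ 456.44918676 -240.31241972]
117.45707500370906 -16.340942191531674 38.379548116528404 73.42294707420336
```

```bash
python3 -m creep '[[[-0.010,0.002,-0.04,0,0,0,0.75],[-0.010,0.002,-0.04,0,0,0,0.75],[-0.0115,0.001,-0.04,0,0,0,0.75],[0,0,-0.04,0,0,0,0.75],[0,0,-0.03,0,0,0,0.75],[0,0,-0.024,0,0,0,0.75],[0,0,-0.014,0,0,0,0.75],[0,0,-0.006,0,0,0,0.75],[0,0,0,0,0,0,0.75]]]'; python3 -c "
from h import *
st()
cv2.imwrite('pics/w5.png',snap('wrist')[:,:,::-1])"
```

```text
time: 10.4
eef_pos: [456.3, -240.6, 20.6]
eef_rot: [-2.519, -1.877, 0.0]
force: [0.6, 0.9, 0.5]
width: 66.5
t 10.4 p [ 456.3 -240.6   20.6] xang 73.37 tilt [-0.01  0.01] F [0.6 0.9 0.5] w 66.5 j [-0.72  0.39  1.89  0.    0.87 -2.  ]
```

View pics/w5.png

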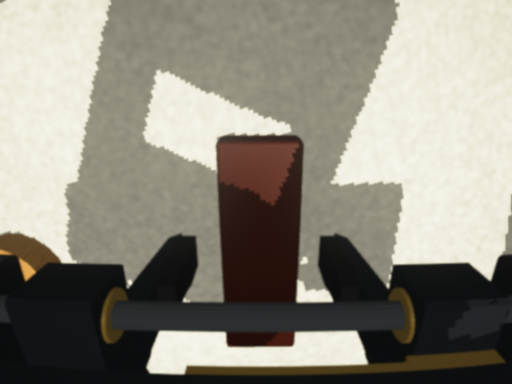

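```bash
python3 -m creep '[[[0,0,0,0,0,0,0.2],[0,0,0,0,0,0,0.2],[0,0,0,0,0,0,0.2],[0,0,0,0,0,0,0.2],[0,0,0,0,0,0,0.2],[0,0,0,0,0,0,0.2]]]';python3 -m creep '[[[0,0,0.01,0,0,0,0.2],[0,0,0.03,0,0,0,0.2],[0,0,0.03,0,0,0,0.2],[0,0,0.03,0,0,0,0.2],[0,0,0,0,0,0,0.2]]]'; python3 -c "
from h import *
o,R=st(); snap('wrist','w6.png')
k,d,T=K('wrist'); print(R.T@(T[:3,3]-o['eef_pos']))"
```

```text
time: 11.05
eef_pos: [456.6, -241.0, 21.4]
eef_rot: [2.519, 1.876, 0.0]
force: [-1.3, 1.2, 5.7]
width: 39.4
time: 11.55
eef_pos: [458.4, -242.6, 125.2]
eef_rot: [2.513, 1.872, 0.003]
force: [1.6, -0.8, -0.2]
width: 39.7
t 11.55 p [ 458.4 -242.6  125.2] xang 73.36 tilt [ 0.34 -0.3 ] F [ 1.6 -0.8 -0.2] w 39.7 j [-0.72  0.2   1.86 -0.    1.07 -2.  ]
[ 2.64187995e-02 -8.10612053e+01 -1.32197352e+02]
```

View pics/w6.png

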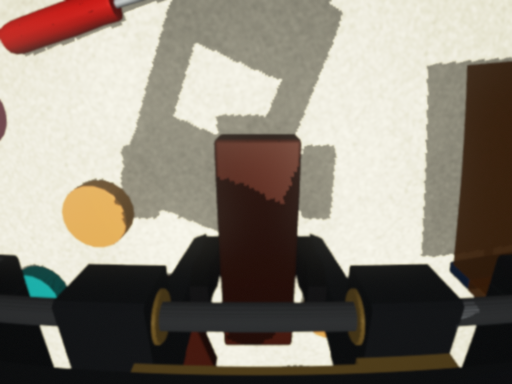

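```bash
cat >> h.py <<'E'
def held(uv,dz=-1.0):
    o,R=st(); q=onz('wrist',uv,o['eef_pos'][2]+dz)
    t=(q-o['eef_pos'])@R; return t[:,:2].round(1)
E
python3 -c "
from h import *
print(held([(217,136),(300,136),(222,344),(293,344)]))
im=cv2.imread('pics/w6.png'); cv2.imwrite('pics/w6c.png',cv2.resize(im[120:360,200:315],None,fx=2.5,fy=2.5,interpolation=cv2.INTER_CUBIC))
"
```

```text
t 11.6 p [ 457.3 -241.7  123. ] xang 73.35 tilt [ 0.2  -0.18] F [-0.2 -0.3 -0.9] w 39.6 j [-0.72  0.21  1.86 -0.    1.07 -2.  ]
[[-18.4 -61.7]
 [ 18.3 -61.8]
 [-21.   57.1]
 [ 20.   56.9]]
```

View pics/w6c.png

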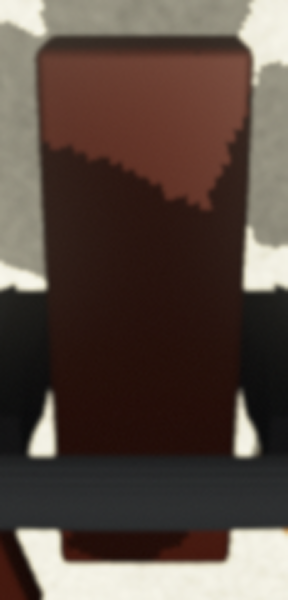

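```bash
python3 -m creep '[[[0,0.01,0.04,0,0,-4,0.2],[0,0.03,0.04,0,0,-8,0.2],[-0.001,0.045,0,0,0,-8,0.2],[-0.001,0.045,0,0,0,-8,0.2],[-0.001,0.045,0,0,0,-8,0.2],[-0.002,0.045,0,0,0,-8,0.2],[-0.002,0.045,0,0,0,-8,0.2],[-0.002,0.045,0,0,0,-8,0.2],[-0.002,0.045,0,0,0,-8,0.2],[-0.002,0.045,0,0,0,-8,0.2],[-0.002,0.045,0,0,0,-8,0.2],[-0.002,0.045,0,0,0,-8,0.2]]]';python3 -m creep '[[[0,0.045,0,0,0,0,0.2],[0,0.02,0,0,0,0,0.2],[0,0.003,0,0,0,0,0.2],[0,0,0,0,0,0,0.2],[0,0,0,0,0,0,0.2],[0,0,0,0,0,0,0.2]]]'; python3 -c "
from h import *
o,R=st(); snap('wrist','w7.png')"
```

```text
time: 12.8
eef_pos: [440.2, 224.3, 199.2]
eef_rot: [3.116, -0.391, -0.004]
force: [0.9, -0.6, -0.7]
width: 39.8
time: 13.4
eef_pos: [441.5, 289.7, 200.4]
eef_rot: [3.117, -0.385, -0.001]
force: [0.1, -0.4, -0.9]
width: 39.6
t 13.4 p [441.5 289.7 200.4] xang -14.07 tilt [-0.04 -0.03] F [ 0.1 -0.4 -0.9] w 39.6 j [ 0.36  0.13  1.77 -0.    1.24  0.6 ]
```

View pics/w7.png

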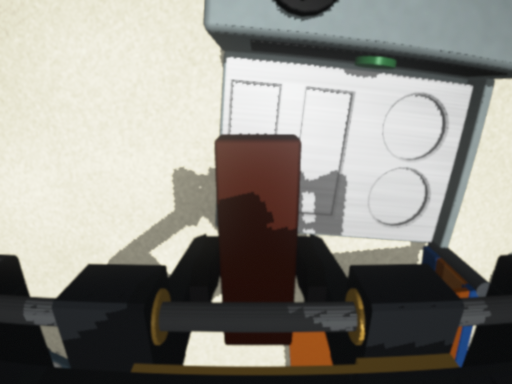

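```bash
python3 -c "
from h import *
np.set_printoptions(precision=1,suppress=True)
im=cv2.imread('pics/w7.png'); cv2.imwrite('pics/w7c.png',cv2.resize(im[60:240,215:480],None,fx=3,fy=3,interpolation=cv2.INTER_CUBIC))
st();q=onz('wrist',[(414,127),(398,196),(232,81),(280,86),(308,88),(352,93)],46)[:,:2];print(q)
for a,b in ((1,0),(2,3),(4,5)):
  e=q[b]-q[a];print(np.linalg.norm(e),np.degrees(np.arctan2(e[1],e[0])))
"
```

```text
t 13.45 p [441.7 289.8 200.6] xang -14.08 tilt [-0. -0.] F [ 0.   1.2 -0.6] w 39.8 j [ 0.4  0.1  1.8 -0.   1.2  0.6]
[[601.2 302.8]
 [578.2 236.4]
 [443.  383.5]
 [484.  368.7]
 [508.4 361. ]
 [547.  347.3]]
70.2345127036519 70.87061298915644
43.6070459646762 -19.803739103453932
41.01298600676831 -19.48876711983594
```

View pics/w7c.png

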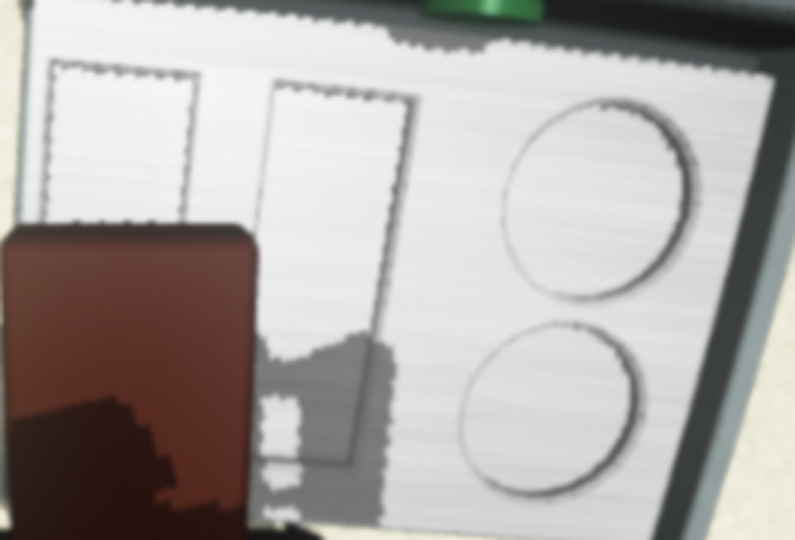

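```bash
python3 -m creep '[[[0,0.015,-0.03,0,0,-2.5,0.2],[0.0003,0.0127,-0.04,0,0,-2.4,0.2],[0,0,-0.03,0,0,0,0.2],[0,0,-0.02,0,0,0,0.2],[0,0,0,0,0,0,0.2],[0,0,0,0,0,0,0.2]]]'; python3 -c "
from h import *
o,R=st(); snap('wrist','w8.png')"
```

```text
time: 14.05
eef_pos: [442.2, 318.1, 81.2]
eef_rot: [3.099, -0.517, -0.0]
force: [0.1, -0.8, -0.7]
width: 39.7
t 14.05 p [442.2 318.1  81.2] xang -18.93 tilt [-0.   -0.01] F [ 0.1 -0.8 -0.7] w 39.7 j [ 0.41  0.33  1.8  -0.    1.01  0.74]
```

View pics/w8.png

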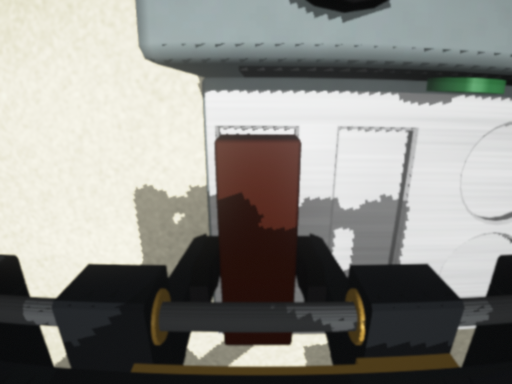

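```bash
python3 -m creep '[[[0,-0.0005,-0.008,0,0,0,0.2],[0,0,-0.005,0,0,0,0.2],[0,0,-0.004,0,0,0,0.2],[0,0,0,0,0,0,0.2],[0,0,0,0,0,0,0.2]]]'; python3 -m creep '[[[0,0,-0.003,0,0,0,0.2],[0,0,-0.002,0,0,0,0.2],[0,0,0,0,0,0,0.2]]]'; python3 -c "
from h import *
st()"
```

```text
time: 14.6
eef_pos: [441.7, 318.1, 63.7]
eef_rot: [3.099, -0.515, -0.0]
force: [0.2, -0.4, -1.0]
width: 39.5
time: 14.9
eef_pos: [442.0, 318.3, 59.4]
eef_rot: [-3.099, 0.515, -0.0]
force: [-1.4, -1.0, 5.4]
width: 39.7
t 14.9 p [442.  318.3  59.4] xang -18.87 tilt [0.01 0.  ] F [-1.4 -1.   5.4] w 39.7 j [ 0.41  0.37  1.81 -0.    0.97  0.74]
```

```bash
python3 -m creep '[[[0,0,0,0,0,0,0.58],[0,0,0,0,0,0,0.58],[0,0,0,0,0,0,0.58],[0,0,0.01,0,0,0,0.58],[0,0,0.04,0,0,0,0.58],[0,0,0.05,0,0,0,0.58],[0,0,0.05,0,0,0,0.58],[0,0,0,0,0,0,0.58]]]'; python3 -c "
from h import *
st(); snap('wrist','w9.png')"
```

```text
time: 15.7
eef_pos: [445.9, 320.1, 217.6]
eef_rot: [-3.091, 0.513, -0.019]
force: [1.1, -0.3, -0.8]
width: 51.2
t 15.7 p [445.9 320.1 217.6] xang -18.86 tilt [0.77 0.34] F [ 1.1 -0.3 -0.8] w 51.2 j [0.41 0.14 1.72 0.   1.27 0.74]
```

View pics/w9.png

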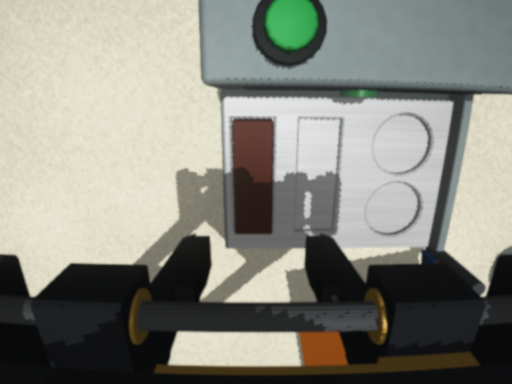

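```bash
python3 -m creep '[[[0.008,-0.042,0,0,0,-6,0.58],[0.008,-0.042,0,0,0,-6,0.58],[0.008,-0.042,0,0,0,-6,0.6],[0.008,-0.042,0,0,0,-6,0.6],[0.008,-0.042,0,0,0,-6,0.6],[0.008,-0.042,0,0,0,-6,0.6],[0.008,-0.042,0,0,0,-6,0.75],[0.008,-0.042,0,0,0,-6,0.75],[0.008,-0.042,0,0,0,-6,0.75],[0.008,-0.042,0,0,0,-6,0.75],[0.008,-0.042,0,0,0,-6,0.75],[0.008,-0.042,0,0,0,-6,0.75]]]'; python3 -m creep '[[[0.008,-0.042,0,0,0,-1,0.75],[0.008,-0.042,0,0,0,0,0.75],[0.008,-0.042,0,0,0,0,0.75],[0.007,-0.042,0,0,0,0,0.75],[0,-0.008,0,0,0,0,0.75],[0,0,0,0,0,0,0.75],[0,0,0,0,0,0,0.75],[0,0,0,0,0,0,0.75]]]'; python3 -c "
from h import *
st(); im=snap('wrist','w10.png');st()
for b in wbars(): print(b)
snap('top','t6.png')
for b in blanks(): print(b)
"
```

```text
time: 16.95
eef_pos: [537.0, -187.2, 207.2]
eef_rot: [2.199, -2.243, -0.004]
force: [0.1, 0.0, 0.5]
width: 66.2
time: 17.75
eef_pos: [568.8, -359.9, 208.4]
eef_rot: [-2.186, 2.256, 0.002]
force: [0.0, -0.4, 0.3]
width: 66.4
t 17.75 p [ 568.8 -359.9  208.4] xang -91.79 tilt [-0.04  0.06] F [ 0.  -0.4  0.3] w 66.4 j [-0.74  0.43  1.38  0.    1.34  0.86]
t 17.8 p [ 568.9 -360.1  208.7] xang -91.78 tilt [-0.02  0.03] F [-0.1  0.   0.1] w 66.0 j [-0.74  0.43  1.38  0.    1.34  0.86]
('bar', array([260., 159.]), array([ 582.7, -364.6]), array([ 36.4, 114.9]), 179.3)
('disc', array([117., 145.]), array([ 603.1, -209.2]), array([58.4, 59.4]), 101.5)
('disc', array([166.,  34.]), array([ 710.6, -275.1]), array([ 65.6, 109.5]), 86.3)
('bar', array([437.,  46.]), array([1007.3, -642.3]), array([ 40.1, 224.2]), 11.5, 576.0)
('bar', array([453.,  39.]), array([1030.1, -704.3]), array([ 40.8, 225.6]), 11.5, 580.0)
('disc', array([482., 337.]), array([  48.8, -725.6]), array([ 61.7, 109.7]), 16.7, 652.5)
('disc', array([312., 160.]), array([ 599.8, -204.7]), array([54.9, 56.3]), 179.3, 228.5)
('disc', array([333., 121.]), array([ 731.3, -275.7]), array([103.9, 106.1]), 152.8, 769.5)
('disc', array([216.,  55.]), array([969.1, 111.9]), array([52.7, 81.1]), 94.1, 303.0)
('disc', array([258.,  51.]), array([981.5, -29.4]), array([36.7, 85.9]), 4.6, 217.0)
('disc', array([291.,  49.]), array([ 990.8, -141.1]), array([35.7, 87.7]), 4.3, 219.5)
```

View pics/w10.png

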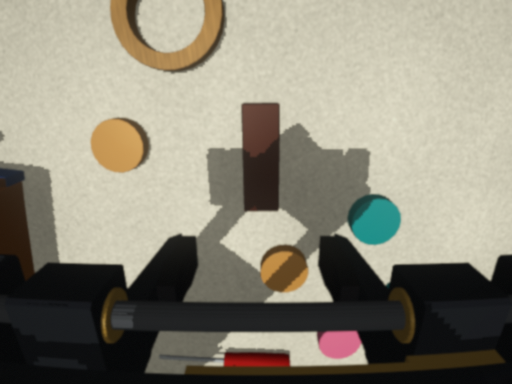

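View pics/t6.png

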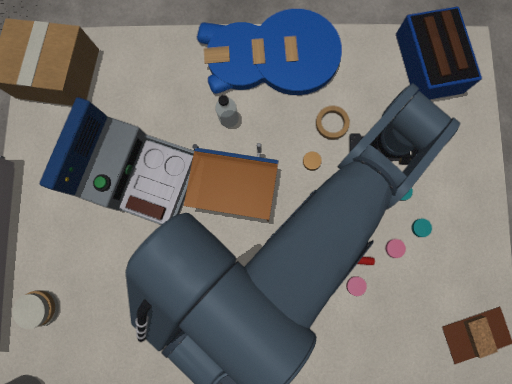

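```bash
python3 -c "
from h import *
im=cv2.imread('pics/w10.png'); cv2.imwrite('pics/w10c.png',cv2.resize(im[90:220,225:300],None,fx=4.5,fy=4.5,interpolation=cv2.INTER_CUBIC))
"
```

```text
(no output)
```

View pics/w10c.png

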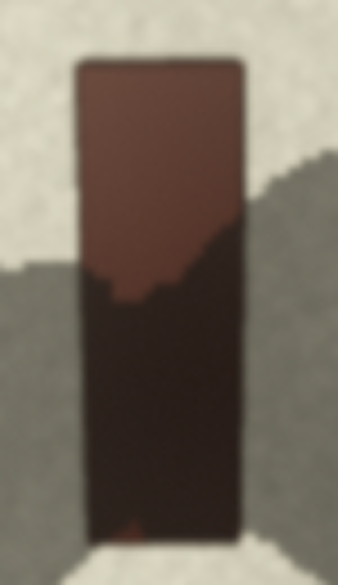

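```bash
python3 -c "
from h import *
P=[(75,60),(245,60),(241,542),(87,542)]
uv=[((x+.5)/4.5+224.5,(y+.5)/4.5+89.5) for x,y in P]
o,R=st()
q=onz('wrist',uv,20)[:,:2]; print(q,q.mean(0)); e=(q[2]+q[3]-q[0]-q[1])/2; f=(q[1]+q[2]-q[0]-q[3])/2; print(np.linalg.norm(e),np.degrees(np.arctan2(e[1],e[0])),np.linalg.norm(f),np.degrees(np.arctan2(f[1],f[0])))
"
```

```text
t 17.95 p [ 569.1 -360.8  209.1] xang -91.8 tilt [ 0.01 -0.01] F [ 0.4  0.2 -0.2] w 66.4 j [-0.74  0.43  1.37  0.    1.34  0.86]
[[ 642.60327674 -347.48821495]
 [ 641.39963145 -386.32135926]
 [ 523.3179154  -384.05679847]
 [ 524.57200263 -344.97725755]] [ 582.97320656 -365.71090755]
118.08063950434665 178.8413185705316 38.975719908112445 -91.80677921886934
```

```bash
python3 -m creep '[[[0.0057,-0.002,-0.04,0,0,0,0.75],[0.0057,-0.001,-0.04,0,0,0.3,0.75],[0,0,-0.04,0,0,0,0.75],[0,0,-0.03,0,0,0,0.75],[0,0,-0.022,0,0,0,0.75],[0,0,-0.012,0,0,0,0.75],[0,0,-0.004,0,0,0,0.75],[0,0,0,0,0,0,0.75],[0,0,0,0,0,0,0.75]]]'; python3 -c "
from h import *
st()
cv2.imwrite('pics/w11.png',snap('wrist')[:,:,::-1])"
```

```text
time: 18.85
eef_pos: [581.1, -365.6, 22.5]
eef_rot: [-2.191, 2.252, -0.004]
force: [0.5, 0.5, -0.1]
width: 66.0
t 18.85 p [ 581.1 -365.6   22.5] xang -91.57 tilt [ 0.11 -0.1 ] F [ 0.5  0.5 -0.1] w 66.0 j [-0.73  0.67  1.42 -0.    1.04  0.86]
```

View pics/w11.png

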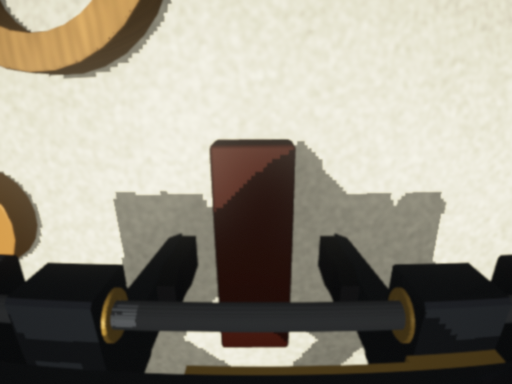

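```bash
python3 -m creep '[[[0,0.001,-0.001,0,0,0,0.2],[0,0,0,0,0,0,0.2],[0,0,0,0,0,0,0.2],[0,0,0,0,0,0,0.2],[0,0,0,0,0,0,0.2],[0,0,0,0,0,0,0.2],[0,0,0,0,0,0,0.2]]]';python3 -c "
from h import *
st()"; python3 -m creep '[[[0,0,0.01,0,0,0,0.2],[0,0,0.03,0,0,0,0.2],[0,0,0.04,0,0,0,0.2],[0,0,0.05,0,0,0,0.2],[0,0,0.05,0,0,0,0.2],[0,0,0,0,0,0,0.2],[0,0,0,0,0,0,0.2]]]'; python3 -c "
from h import *
o,R=st(); im=snap('wrist','w12.png');  cv2.imwrite('pics/w12c.png',cv2.resize(im[120:360,200:315,::-1],None,fx=2.5,fy=2.5,interpolation=cv2.INTER_CUBIC))"
```

```text
time: 19.6
eef_pos: [580.3, -363.9, 20.0]
eef_rot: [-2.191, 2.252, -0.0]
force: [-1.2, 0.7, 3.6]
width: 39.6
t 19.6 p [ 580.3 -363.9   20. ] xang -91.58 tilt [ 0.01 -0.  ] F [-1.2  0.7  3.6] w 39.6 j [-0.73  0.68  1.43  0.    1.04  0.87]
time: 20.3
eef_pos: [580.9, -364.5, 202.3]
eef_rot: [-2.191, 2.252, -0.007]
force: [-0.8, -0.5, -1.8]
width: 39.8
t 20.3 p [ 580.9 -364.5  202.3] xang -91.57 tilt [ 0.18 -0.16] F [-0.8 -0.5 -1.8] w 39.8 j [-0.73  0.46  1.35 -0.    1.33  0.87]
```

View pics/w12c.png

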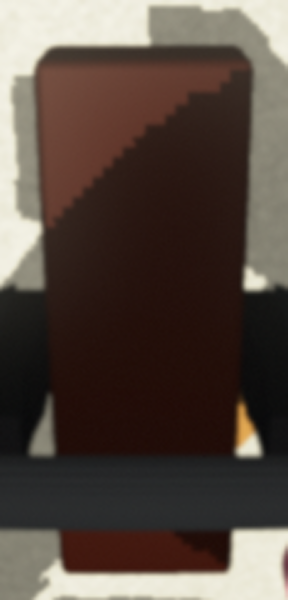

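```bash
python3 -m creep '[[[-0.0045,0.03,0,0,0,4,0.2],[-0.0045,0.042,0,0,0,6,0.2],[-0.0045,0.042,0,0,0,6,0.2],[-0.0045,0.042,0,0,0,6,0.2],[-0.0045,0.042,0,0,0,6,0.2],[-0.0045,0.042,0,0,0,6,0.2],[-0.0045,0.042,0,0,0,6,0.2],[-0.0045,0.042,0,0,0,6,0.2],[-0.0045,0.042,0,0,0,6,0.2],[-0.0045,0.042,0,0,0,6,0.2],[-0.0045,0.042,0,0,0,6,0.2],[-0.0045,0.042,0,0,0,6,0.2]]]';python3 -m creep '[[[-0.0045,0.042,0,0,0,2.6,0.2],[-0.0045,0.042,0,0,0,0,0.2],[-0.0045,0.042,0,0,0,0,0.2],[-0.0045,0.032,0,0,0,0,0.2],[-0.003,0.01,0,0,0,0,0.2],[0,0,0,0,0,0,0.2],[0,0,0,0,0,0,0.2],[0,0,0,0,0,0,0.2]]]'; python3 -c "
from h import *
o,R=st(); snap('wrist','w13.png')"
```

```text
time: 21.55
eef_pos: [524.2, 129.7, 197.4]
eef_rot: [3.086, -0.581, -0.007]
force: [-0.7, -1.2, -0.2]
width: 39.6
time: 22.35
eef_pos: [505.3, 294.6, 199.2]
eef_rot: [3.097, -0.52, -0.001]
force: [0.9, -0.7, -1.8]
width: 39.6
t 22.35 p [505.3 294.6 199.2] xang -19.07 tilt [-0.05 -0.04] F [ 0.9 -0.7 -1.8] w 39.6 j [ 0.33  0.25  1.63 -0.    1.26  0.66]
```

View pics/w13.png

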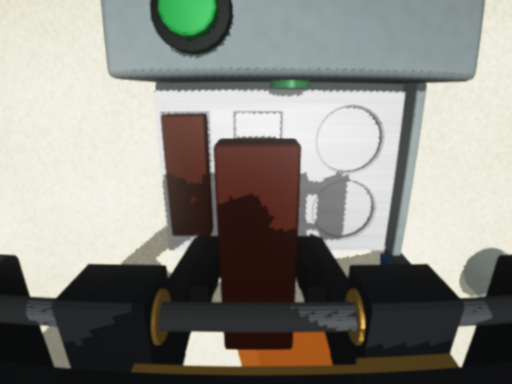

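Bar 1 is seated at left (163–210, 113–236); bar 2 is held over pocket b. Lowering onto it.

```bash
python3 -m creep '[[[0.0015,0.003,-0.04,0,0,0,0.2],[0,0,-0.04,0,0,0,0.2],[0,0,-0.03,0,0,0,0.2],[0,0,-0.013,0,0,0,0.2],[0,0,0,0,0,0,0.2],[0,0,0,0,0,0,0.2]]]'; python3 -c "
from h import *
o,R=st(); snap('wrist','w14.png')"
```

```text
time: 23.0
eef_pos: [507.8, 299.0, 78.1]
eef_rot: [-3.098, 0.519, -0.002]
force: [0.3, 0.2, -0.5]
width: 39.9
t 23.0 p [507.8 299.   78.1] xang -19.02 tilt [0.1  0.03] F [ 0.3  0.2 -0.5] w 39.9 j [0.33 0.42 1.69 0.   1.04 0.66]
```

View pics/w14.png

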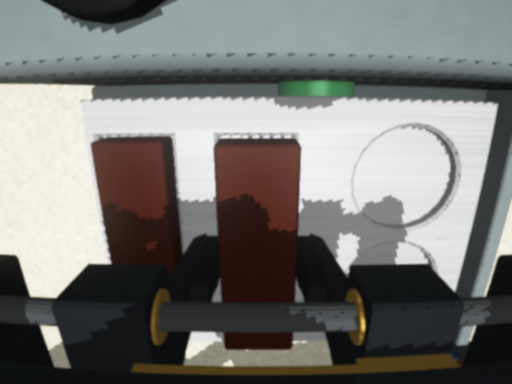

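```bash
python3 -m creep '[[[-0.0003,-0.0005,-0.006,0,0,0,0.2],[0,0,-0.005,0,0,0,0.2],[0,0,-0.004,0,0,0,0.2],[0,0,0,0,0,0,0.2],[0,0,0,0,0,0,0.2]]]'; python3 -m creep '[[[0,0,-0.003,0,0,0,0.2],[0,0,-0.002,0,0,0,0.2],[0,0,0,0,0,0,0.2],[0,0,0,0,0,0,0.2]]]'; python3 -c "
from h import *
st()"
```

```text
time: 23.55
eef_pos: [506.7, 298.5, 62.1]
eef_rot: [3.099, -0.518, 0.001]
force: [0.5, -2.2, 2.3]
width: 39.1
time: 23.95
eef_pos: [507.1, 299.0, 61.0]
eef_rot: [-3.099, 0.517, -0.002]
force: [-11.9, -7.9, 34.2]
width: 40.0
t 23.95 p [507.1 299.   61. ] xang -18.93 tilt [ 0.07 -0.01] F [-11.9  -7.9  34.2] w 40.0 j [ 0.33  0.44  1.69 -0.    1.    0.66]
```

```bash
python3 -m creep '[[[0,0,0.004,0,0,0,0.2],[-0.001,-0.0007,0,0,0,0,0.2],[0,0,0,0,0,0,0.2]]]'; python3 -c "
from h import *
st()";python3 -m creep '[[[0,0,-0.002,0,0,0,0.2],[0,0,-0.002,0,0,0,0.2],[0,0,0,0,0,0,0.2],[0,0,0,0,0,0,0.2]]]'; python3 -c "
from h import *
o,R=st();print(o['wrist_torque'])"
```

```text
time: 24.25
eef_pos: [505.1, 298.0, 60.4]
eef_rot: [-3.098, 0.518, 0.0]
force: [1.1, 0.7, 0.5]
width: 39.1
t 24.25 p [505.1 298.   60.4] xang -18.97 tilt [-0.01  0.01] F [1.1 0.7 0.5] w 39.1 j [0.33 0.44 1.7  0.   1.   0.66]
time: 24.65
eef_pos: [505.6, 298.5, 57.5]
eef_rot: [-3.098, 0.518, -0.0]
force: [-2.0, 1.8, 9.8]
width: 39.4
t 24.65 p [505.6 298.5  57.5] xang -18.97 tilt [0.02 0.04] F [-2.   1.8  9.8] w 39.4 j [0.33 0.45 1.7  0.   1.   0.66]
[ 0.02148664  0.59671781 -0.05410725]
```

```bash
python3 -m creep '[[[0,0,0.001,0,0,0,0.58],[0,0,0,0,0,0,0.58],[0,0,0,0,0,0,0.58],[0,0,0.01,0,0,0,0.58],[0,0,0.04,0,0,0,0.58],[0,0,0.05,0,0,0,0.58],[0,0,0.05,0,0,0,0.6],[0,0,0,0,0,0,0.6],[0,0,0,0,0,0,0.6]]]'; python3 -c "
from h import *
st(); im=snap('wrist','w15.png'); cv2.imwrite('pics/w15c.png',cv2.resize(im[80:260,130:440,::-1],None,fx=2.5,fy=2.5,interpolation=cv2.INTER_CUBIC))"
```

```text
time: 25.55
eef_pos: [506.3, 298.1, 209.6]
eef_rot: [-3.097, 0.518, -0.005]
force: [-0.0, -0.5, -0.8]
width: 52.8
t 25.55 p [506.3 298.1 209.6] xang -18.98 tilt [0.2  0.05] F [-0.  -0.5 -0.8] w 52.8 j [ 0.33  0.24  1.62 -0.    1.28  0.66]
```

View pics/w15c.png

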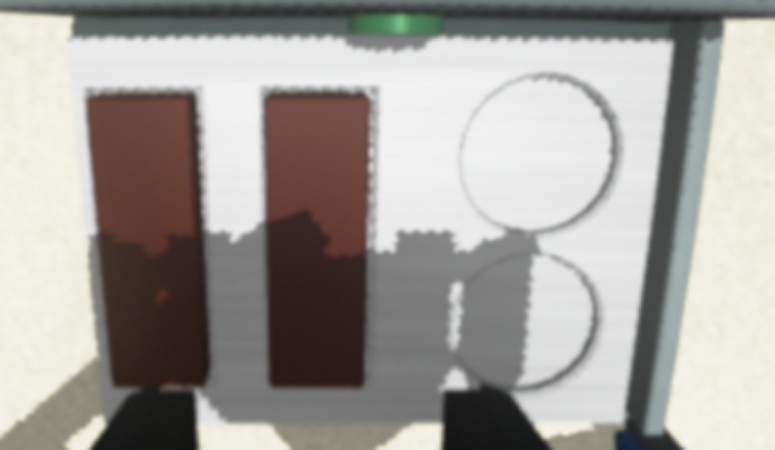

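```bash
python3 -m creep '[[[0.008,-0.032,0,0,0,0,0.9],[0.008,-0.042,0,0,0,0,0.9],[0.008,-0.042,0,0,0,0,0.9],[0.008,-0.042,0,0,0,0,0.9],[0.008,-0.042,0,0,0,0,0.9],[0.008,-0.042,0,0,0,0,0.9],[0.008,-0.042,0,0,0,0,0.9],[0.008,-0.042,0,0,0,0,0.9],[0.008,-0.042,0,0,0,0,0.9],[0.008,-0.042,0,0,0,0,0.9],[0.008,-0.042,0,0,0,0,0.9],[0.007,-0.042,0,0,0,0,0.9]]]'; python3 -m creep '[[[0,-0.01,0,0,0,0,0.9],[0,0,0,0,0,0,0.9],[0,0,0,0,0,0,0.9],[0,0,0,0,0,0,0.9],[0,0,0,0,0,0,0.9]]]'; python3 -c "
from h import *
st(); im=snap('wrist','w16.png');st()
for b in wbars(): print(b)
for b in blanks(): 
  if b[2][0]<760: print(b)
"
```

```text
time: 26.8
eef_pos: [599.2, -197.3, 204.9]
eef_rot: [-3.097, 0.518, 0.007]
force: [0.3, -0.1, 1.0]
width: 79.2
time: 27.3
eef_pos: [600.4, -204.3, 207.7]
eef_rot: [-3.099, 0.515, 0.001]
force: [-0.2, 0.5, 0.4]
width: 79.4
t 27.3 p [ 600.4 -204.3  207.7] xang -18.86 tilt [-0.02  0.02] F [-0.2  0.5  0.4] w 79.4 j [-0.51  0.35  1.49  0.    1.31 -0.19]
t 27.35 p [ 600.5 -204.6  207.9] xang -18.87 tilt [-0.    0.01] F [0.4 0.1 0.3] w 79.3 j [-0.52  0.35  1.49  0.    1.31 -0.19]
('bar', array([176.,  52.]), array([568. , -62.3]), array([38.9, 84.5]), 51.8)
('disc', array([387., 191.]), array([ 733. , -278.7]), array([109.3, 109.8]), 119.3)
('disc', array([259., 170.]), array([ 602.8, -206.9]), array([58.2, 59.6]), 71.1)
('disc', array([63., 41.]), array([465.8, -26.7]), array([100.9, 180.3]), 156.6)
('bar', array([141., 205.]), array([452.2, 345.7]), array([37. , 89.2]), 71.3, 232.5)
('bar', array([153., 187.]), array([512.7, 313.9]), array([ 38.5, 109.3]), 71.0, 251.5)
('disc', array([482., 337.]), array([  48.9, -725.6]), array([ 61.5, 109.7]), 16.9, 650.5)
('disc', array([354., 206.]), array([ 452.7, -338.8]), array([55.3, 57.2]), 134.2, 246.0)
```

View pics/w16.png

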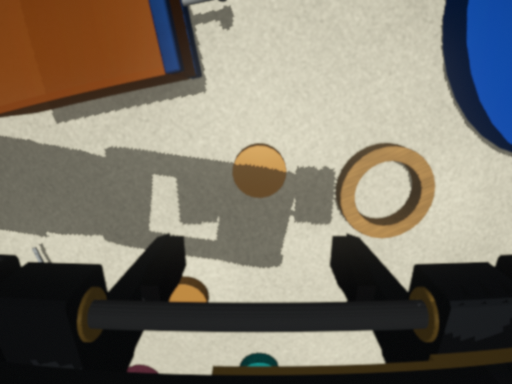

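```bash
python3 -m creep '[[[0.0015,-0.0025,-0.04,0,0,0,0.9],[0,0,-0.04,0,0,0,0.9],[0,0,-0.04,0,0,0,0.9],[0,0,-0.03,0,0,0,0.9],[0,0,-0.022,0,0,0,0.9],[0,0,-0.012,0,0,0,0.9],[0,0,-0.004,0,0,0,0.9],[0,0,0,0,0,0,0.9],[0,0,0,0,0,0,0.9]]]'; python3 -c "
from h import *
st()
cv2.imwrite('pics/w17.png',snap('wrist')[:,:,::-1])"
```

```text
time: 28.35
eef_pos: [602.9, -209.1, 21.3]
eef_rot: [3.098, -0.518, 0.004]
force: [0.6, -0.1, 0.5]
width: 79.8
t 28.35 p [ 602.9 -209.1   21.3] xang -18.97 tilt [ 0.12 -0.07] F [ 0.6 -0.1  0.5] w 79.8 j [-0.52  0.59  1.56  0.    0.98 -0.19]
```

View pics/w17.png

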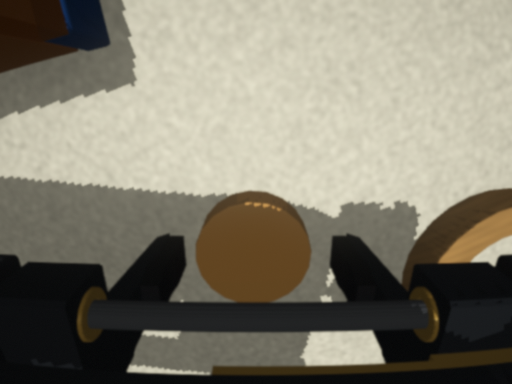

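```bash
python3 -c "
from h import *
print(held([(254,250),(197,250),(311,250),(254,192),(254,202),(254,302)]))"
```

```text
t 28.4 p [ 603.  -209.1   21.5] xang -18.97 tilt [ 0.14 -0.08] F [0.3 1.2 0.6] w 79.6 j [-0.52  0.59  1.56  0.    0.98 -0.19]
[[ -0.3  -6. ]
 [-29.   -5.9]
 [ 28.4  -5.8]
 [ -0.2 -36.6]
 [ -0.2 -31.6]
 [ -0.5  25.8]]
```

```bash
python3 -m creep '[[[0.0008,0.0028,-0.0005,0,0,0,0.9],[0,0,0,0,0,0,0.9],[0,0,0,0,0,0,0.5],[0,0,0,0,0,0,0.5],[0,0,0,0,0,0,0.5],[0,0,0,0,0,0,0.5],[0,0,0,0,0,0,0.5]]]';python3 -c "
from h import *
st()"; python3 -m creep '[[[0,0,0.01,0,0,0,0.5],[0,0,0.03,0,0,0,0.5],[0,0,0.04,0,0,0,0.5],[0,0,0.05,0,0,0,0.5],[0,0,0.05,0,0,0,0.5],[0,0,0,0,0,0,0.5],[0,0,0,0,0,0,0.5]]]'; python3 -c "
from h import *
o,R=st(); im=snap('wrist','w18.png');"
```

```text
time: 29.1
eef_pos: [602.7, -205.8, 19.4]
eef_rot: [-3.099, 0.518, -0.0]
force: [0.4, -0.2, 1.5]
width: 59.4
t 29.1 p [ 602.7 -205.8   19.4] xang -18.98 tilt [0. 0.] F [ 0.4 -0.2  1.5] w 59.4 j [-0.52  0.59  1.56  0.    0.98 -0.18]
time: 29.8
eef_pos: [603.5, -206.2, 201.6]
eef_rot: [3.097, -0.518, 0.006]
force: [-0.8, -0.6, -1.0]
width: 59.1
t 29.8 p [ 603.5 -206.2  201.6] xang -18.97 tilt [ 0.2  -0.12] F [-0.8 -0.6 -1. ] w 59.1 j [-0.52  0.36  1.49 -0.    1.29 -0.18]
```

View pics/w18.png

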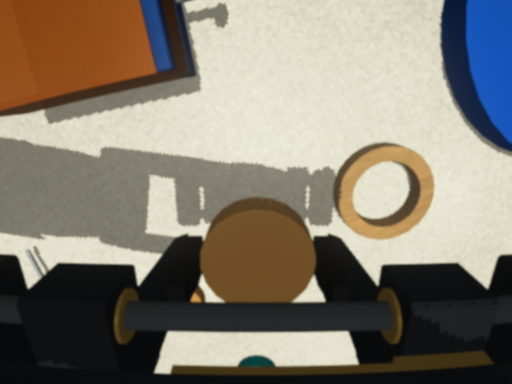

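```bash
python3 -m creep '[[[0,0.03,0,0,0,0,0.5],[0,0.042,0,0,0,0,0.5],[0,0.042,0,0,0,0,0.5],[0,0.042,0,0,0,0,0.5],[0,0.042,0,0,0,0,0.5],[0,0.042,0,0,0,0,0.5],[0,0.042,0,0,0,0,0.5],[0,0.042,0,0,0,0,0.5],[0,0.042,0,0,0,0,0.5],[0,0.042,0,0,0,0,0.5],[0,0.042,0,0,0,0,0.5],[0,0.042,0,0,0,0,0.5]]]';python3 -m creep '[[[-0.001,0.016,0,0,0,0,0.5],[0,0,0,0,0,0,0.5],[0,0,0,0,0,0,0.5],[0,0,0,0,0,0,0.5],[0,0,0,0,0,0,0.5]]]'; python3 -c "
from h import *
o,R=st(); im=snap('wrist','w19.png');cv2.imwrite('pics/w19c.png',cv2.resize(im[90:310,60:360,::-1],None,fx=2.6,fy=2.6,interpolation=cv2.INTER_CUBIC));st()"
```

```text
time: 31.05
eef_pos: [601.0, 287.5, 196.2]
eef_rot: [3.096, -0.518, -0.007]
force: [0.2, -1.0, 0.5]
width: 59.1
time: 31.55
eef_pos: [602.1, 300.4, 199.2]
eef_rot: [3.098, -0.521, -0.0]
force: [1.1, -0.4, -0.3]
width: 59.1
t 31.55 p [602.1 300.4 199.2] xang -19.1 tilt [-0.02 -0.02] F [ 1.1 -0.4 -0.3] w 59.1 j [ 0.29  0.44  1.38 -0.    1.32  0.62]
t 31.6 p [602.1 300.7 199.3] xang -19.09 tilt [ 0.   -0.01] F [ 0.6  0.  -1.5] w 59.2 j [ 0.29  0.44  1.38 -0.    1.32  0.62]
```

View pics/w19c.png

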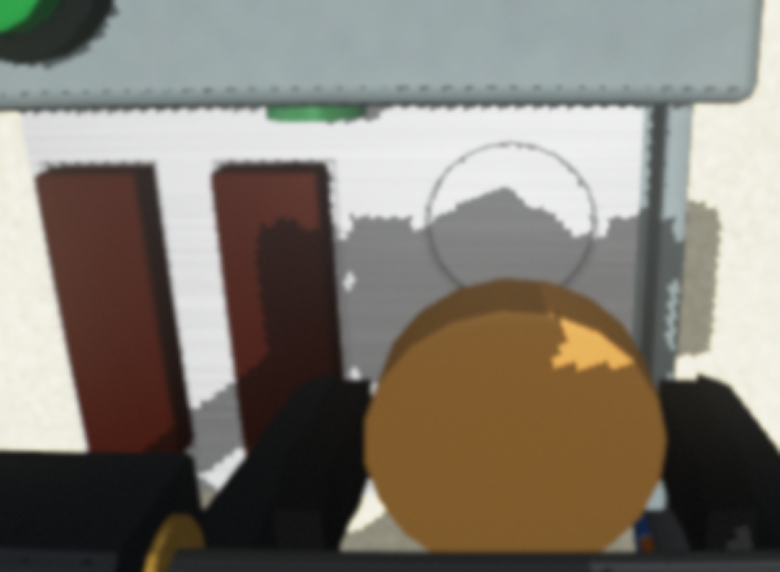

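```bash
cat >> h.py <<'E'
def circ(q):
    A=np.c_[2*q,np.ones(len(q))]; s=np.linalg.lstsq(A,(q**2).sum(1),rcond=None)[0]
    return s[:2],np.sqrt(s[2]+s[:2]@s[:2])
E
python3 -c "
from h import *
W=lambda P:[((x+.5)/2.6+59.5,(y+.5)/2.6+89.5) for x,y in P]
o,R=st()
q=onz('wrist',W([(427,217),(596,215),(512,142),(447,265),(583,262)]),46)[:,:2]; print(circ(q))
t=held(W([(364,440),(666,438),(514,310),(440,334),(590,330)]),.6); print(t, circ(t))
"
```

```text
t 31.6 p [602.1 300.7 199.3] xang -19.09 tilt [ 0.   -0.01] F [ 0.6  0.  -1.5] w 59.2 j [ 0.29  0.44  1.38 -0.    1.32  0.62]
(array([604.1238632 , 303.64993295]), np.float64(31.117918938067024))
t 31.6 p [602.1 300.7 199.3] xang -19.09 tilt [ 0.   -0.01] F [ 0.6  0.  -1.5] w 59.2 j [ 0.29  0.44  1.38 -0.    1.32  0.62]
[[-27.7  -1.7]
 [ 30.8  -2.1]
 [  1.4 -28.7]
 [-12.2 -24. ]
 [ 15.3 -24.7]] (array([1.6839701 , 1.20702317]), np.float64(29.359112784864074))
```

```bash
python3 -c "
import cv2
im=cv2.imread('pics/w14.png'); cv2.imwrite('pics/w14c.png',cv2.resize(im[110:240,335:475],None,fx=4,fy=4,interpolation=cv2.INTER_CUBIC))"
```

```text
(no output)
```

View pics/w14c.png

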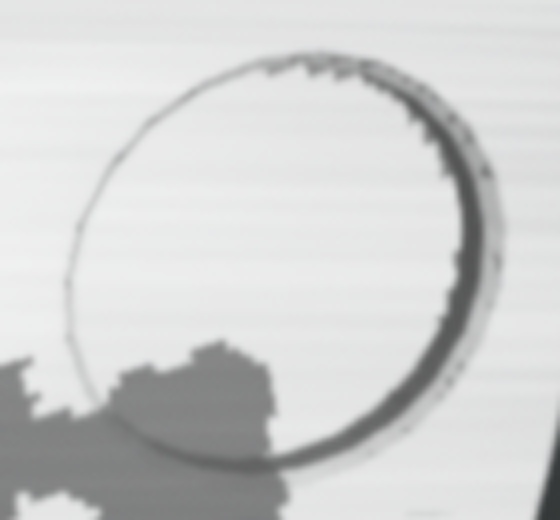

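```bash
python3 -m creep '[[[-0.0012,0.0022,-0.04,0,0,0,0.5],[0,0,-0.04,0,0,0,0.5],[0,0,-0.03,0,0,0,0.5],[0,0,-0.013,0,0,0,0.5],[0,0,0,0,0,0,0.5],[0,0,0,0,0,0,0.5],[0,0,0,0,0,0,0.5]]]'; python3 -c "
from h import *
o,R=st(); snap('wrist','w20.png');st()"
```

```text
time: 32.3
eef_pos: [602.2, 304.8, 78.9]
eef_rot: [-3.097, 0.518, -0.006]
force: [0.0, 0.3, -0.8]
width: 58.8
t 32.3 p [602.2 304.8  78.9] xang -18.99 tilt [0.22 0.07] F [ 0.   0.3 -0.8] w 58.8 j [ 0.29  0.57  1.45 -0.    1.11  0.62]
t 32.35 p [602.  304.8  78.8] xang -18.98 tilt [0.22 0.07] F [-0.5  0.4 -0.3] w 59.1 j [0.29 0.57 1.45 0.   1.11 0.62]
```

View pics/w20.png

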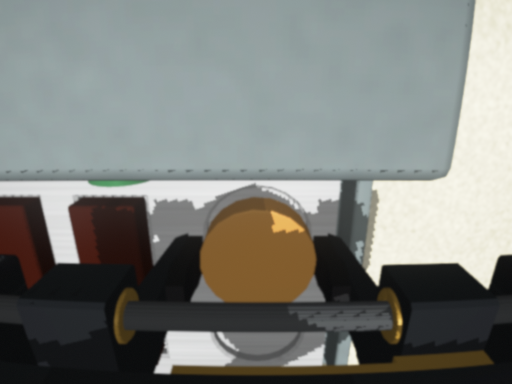

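```bash
python3 -c "
import cv2
im=cv2.imread('pics/w20.png'); cv2.imwrite('pics/w20c.png',cv2.resize(im[170:310,185:335],None,fx=4,fy=4,interpolation=cv2.INTER_CUBIC))"
```

```text
(no output)
```

View pics/w20c.png

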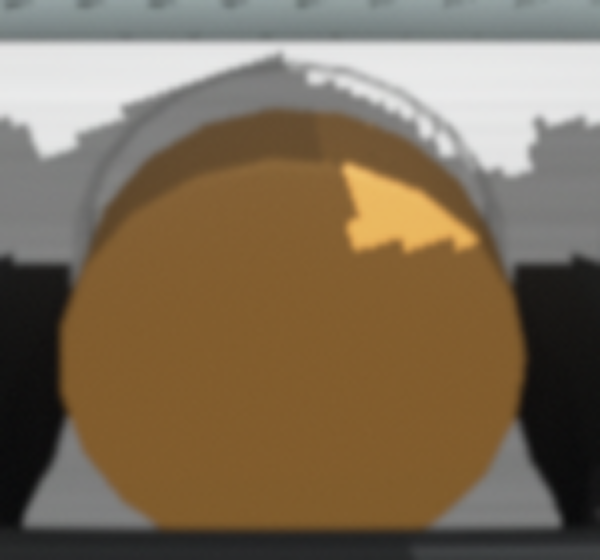

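```bash
python3 -c "
from h import *
W=lambda P:[((x+.5)/4+184.5,(y+.5)/4+169.5) for x,y in P]
o,R=st()
def fit(P,z,r):
    from scipy.optimize import least_squares
    q=(onz('wrist',W(P),z)-o['eef_pos'])@R
    q=q[:,:2]; s=least_squares(lambda c:np.linalg.norm(q-c,axis=1)-r,[0,0]); print(s.x.round(2),np.abs(s.fun).max().round(2),circ(q))
    return s.x
z=o['eef_pos'][2]
a=fit([(80,215),(100,160),(140,115),(280,62),(330,63),(400,90),(460,140),(497,210)],46,31.5)
fit([(80,215),(100,160),(140,115),(280,62),(330,63),(400,90),(460,140),(497,210)],46,32.5)
b=fit([(100,225),(150,160),(210,125),(280,107),(370,120),(440,165)],z-19.4,30)
fit([(60,340),(64,380),(526,355),(518,290),(270,158),(190,178)],z+.6,30)
print((R[:,:2]@(a-b)))
"
```

```text
t 32.35 p [602.  304.8  78.8] xang -18.98 tilt [0.22 0.07] F [-0.5  0.4 -0.3] w 59.1 j [0.29 0.57 1.45 0.   1.11 0.62]
[0.92 0.79] 0.86 (array([0.99160246, 2.13020453]), np.float64(32.53961494790928))
[0.99 2.08] 0.21 (array([0.99160246, 2.13020453]), np.float64(32.53961494790928))
[1.77 2.25] 0.41 (array([1.56785779, 1.13972687]), np.float64(29.05041412789589))
[1.94 1.29] 0.82 (array([1.88381142, 0.58822191]), np.float64(29.450557184679656))
[-3.34249381e-01  1.65845778e+00  6.38366767e-04]
```

```bash
python3 -m creep '[[[-0.0006,0.0002,-0.006,0,0,0,0.5],[0,0,-0.005,0,0,0,0.5],[0,0,-0.004,0,0,0,0.5],[0,0,0,0,0,0,0.5],[0,0,0,0,0,0,0.5],[0,0,0,0,0,0,0.5]]]'; python3 -c "
from h import *
st()"
```

```text
time: 32.95
eef_pos: [600.1, 304.4, 61.1]
eef_rot: [3.098, -0.518, 0.0]
force: [2.8, -1.3, -3.2]
width: 59.3
t 32.95 p [600.1 304.4  61.1] xang -18.98 tilt [ 0.02 -0.02] F [ 2.8 -1.3 -3.2] w 59.3 j [ 0.29  0.6   1.46 -0.    1.09  0.63]
```

```bash
python3 -m creep '[[[0,0,-0.002,0,0,0,0.5],[0,0,-0.001,0,0,0,0.5],[0,0,0,0,0,0,0.5],[0,0,0,0,0,0,0.5]]]'; python3 -c "
from h import *
st()"
```

```text
time: 33.35
eef_pos: [600.2, 304.5, 58.5]
eef_rot: [-3.098, 0.518, -0.001]
force: [2.7, -2.4, 0.9]
width: 59.5
t 33.35 p [600.2 304.5  58.5] xang -18.98 tilt [ 0.04 -0.  ] F [ 2.7 -2.4  0.9] w 59.5 j [ 0.29  0.6   1.46 -0.    1.08  0.63]
```

Nearly down (58.5, seat at about 57.4). Releasing with a small opening because of the sill, then lifting.

```bash
python3 -m creep '[[[0,0,-0.0005,0,0,0,0.72],[0,0,0,0,0,0,0.73],[0,0,0,0,0,0,0.74],[0,0,0,0,0,0,0.74],[0,0,0.005,0,0,0,0.74],[0,0,0.02,0,0,0,0.74],[0,0,0.05,0,0,0,0.74],[0,0,0.05,0,0,0,0.8],[0,0,0.02,0,0,0,0.9],[0,0,0,0,0,0,0.9],[0,0,0,0,0,0,0.9]]]'; python3 -c "
from h import *
st(); im=snap('wrist','w21.png'); cv2.imwrite('pics/w21c.png',cv2.resize(im[80:260,30:340,::-1],None,fx=2.5,fy=2.5,interpolation=cv2.INTER_CUBIC))"
```

```text
time: 34.45
eef_pos: [599.6, 304.5, 202.6]
eef_rot: [3.099, -0.518, -0.0]
force: [-0.0, 0.4, -0.3]
width: 79.2
t 34.45 p [599.6 304.5 202.6] xang -18.98 tilt [-0.  0.] F [-0.   0.4 -0.3] w 79.2 j [0.29 0.43 1.38 0.   1.33 0.63]
```

View pics/w21c.png

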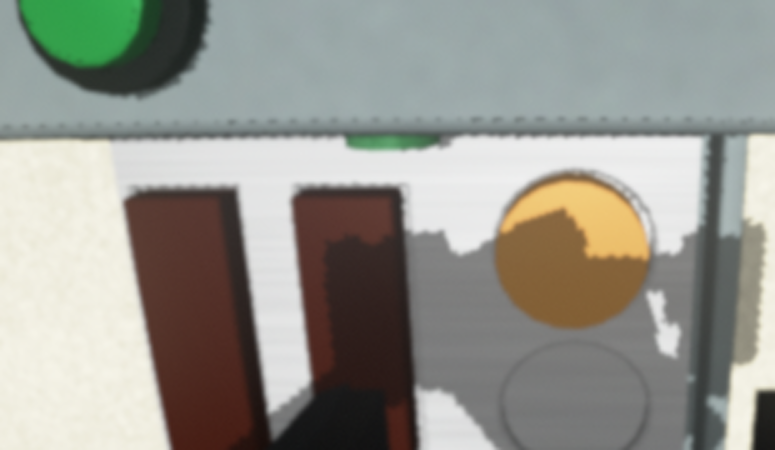

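```bash
python3 -m creep '[[[-0.009,-0.03,0,0,0,0,0.9],[-0.009,-0.041,0,0,0,0,0.9],[-0.009,-0.041,0,0,0,0,0.9],[-0.009,-0.041,0,0,0,0,0.9],[-0.009,-0.041,0,0,0,0,0.9],[-0.009,-0.041,0,0,0,0,0.9],[-0.009,-0.041,0,0,0,0,0.9],[-0.009,-0.041,0,0,0,0,0.9],[-0.009,-0.041,0,0,0,0,0.9],[-0.009,-0.041,0,0,0,0,0.9],[-0.009,-0.041,0,0,0,0,0.9],[-0.009,-0.041,0,0,0,0,0.9]]]'; python3 -m creep '[[[-0.009,-0.041,0,0,0,0,0.9],[-0.009,-0.041,0,0,0,0,0.9],[-0.009,-0.041,0,0,0,0,0.9],[-0.009,-0.03,0,0,0,0,0.9],[-0.004,-0.008,0,0,0,0,0.9],[0,0,0,0,0,0,0.9],[0,0,0,0,0,0,0.9],[0,0,0,0,0,0,0.9],[0,0,0,0,0,0,0.9]]]'; python3 -c "
from h import *
st(); im=snap('wrist','w22.png');st()
for b in wbars(): print(b)
snap('top','t7.png')
for b in blanks(): 
  if b[2][0]<760: print(b)
"
```

```text
time: 35.7
eef_pos: [490.1, -177.2, 200.4]
eef_rot: [-3.097, 0.518, 0.006]
force: [0.6, -0.5, 0.6]
width: 79.4
time: 36.6
eef_pos: [452.4, -336.0, 202.7]
eef_rot: [-3.099, 0.515, 0.0]
force: [0.2, -0.2, -0.5]
width: 79.4
t 36.6 p [ 452.4 -336.   202.7] xang -18.87 tilt [-0.01  0.02] F [ 0.2 -0.2 -0.5] w 79.4 j [-0.85  0.2   1.68  0.    1.26 -0.52]
t 36.65 p [ 452.4 -336.2  202.8] xang -18.88 tilt [0.01 0.  ] F [0.5 0.  0.1] w 79.5 j [-0.85  0.2   1.68  0.    1.26 -0.52]
('bar', array([127., 217.]), array([ 291.2, -343.5]), array([25.4, 84. ]), 87.8)
('disc', array([262., 165.]), array([ 463.1, -329.3]), array([32.2, 56.4]), 145.3)
('disc', array([475.,  48.]), array([ 706.7, -288.3]), array([ 50.1, 103.4]), 107.5)
('bar', array([143., 206.]), array([448.6, 335.8]), array([ 37.6, 110.4]), 71.5, 304.5)
('bar', array([157., 189.]), array([510.3, 306.8]), array([ 38.5, 124.2]), 70.8, 323.0)
('disc', array([482., 337.]), array([  48.9, -725.6]), array([ 61.5, 109.6]), 16.7, 647.5)
('disc', array([152., 158.]), array([609.4, 313.4]), array([56.6, 57.8]), 2.7, 232.5)
('disc', array([333., 121.]), array([ 731.3, -275.7]), array([103.9, 106.1]), 152.8, 767.5)
```

View pics/w22.png

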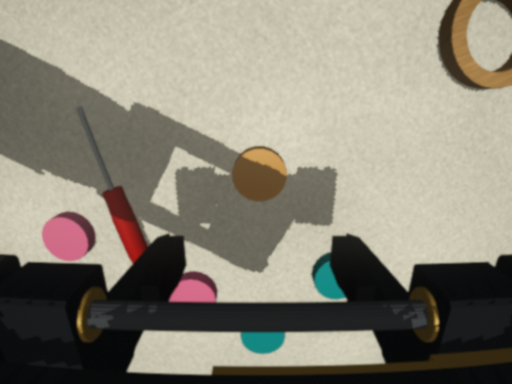

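View pics/t7.png

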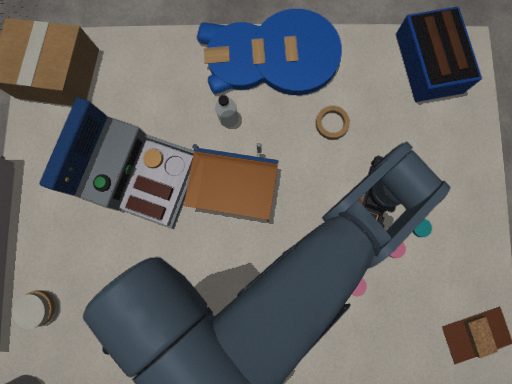

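```bash
python3 -c "
from h import *
o,R=st();p=onz('wrist',[(260,173.5)],20)[0];print(p, p-o['eef_pos'])
im=cv2.imread('pics/w22.png'); cv2.imwrite('pics/w22c.png',cv2.resize(im[130:220,215:305],None,fx=5,fy=5,interpolation=cv2.INTER_CUBIC))"
```

```text
t 36.8 p [ 452.2 -336.9  203. ] xang -18.93 tilt [ 0.01 -0.01] F [-0.2  0.7 -0.2] w 79.2 j [-0.85  0.2   1.68  0.    1.26 -0.52]
[ 455.54229296 -340.58314463   20.        ] [   3.33924641   -3.71731549 -182.96835419]
```

View pics/w22c.png

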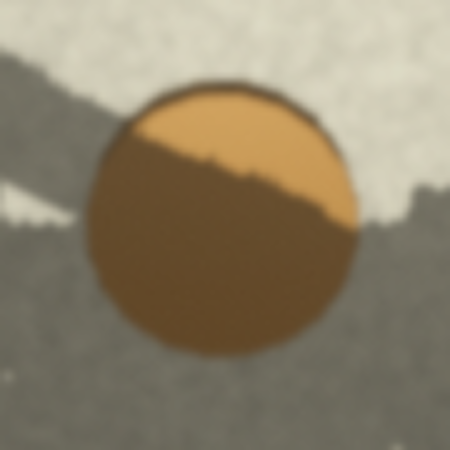

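```bash
python3 -m creep '[[[0.0025,-0.003,-0.04,0,0,0,0.9],[0,0,-0.04,0,0,0,0.9],[0,0,-0.04,0,0,0,0.9],[0,0,-0.03,0,0,0,0.9],[0,0,-0.019,0,0,0,0.9],[0,0,-0.01,0,0,0,0.9],[0,0,-0.003,0,0,0,0.9],[0,0,0,0,0,0,0.9],[0,0,0,0,0,0,0.9]]]'; python3 -c "
from h import *
st()
cv2.imwrite('pics/w23.png',snap('wrist')[:,:,::-1])"
```

```text
time: 37.7
eef_pos: [455.1, -341.1, 22.1]
eef_rot: [3.097, -0.518, 0.003]
force: [0.6, -0.4, -0.3]
width: 79.5
t 37.7 p [ 455.1 -341.1   22.1] xang -18.97 tilt [ 0.09 -0.1 ] F [ 0.6 -0.4 -0.3] w 79.5 j [-0.85  0.47  1.75 -0.    0.91 -0.52]
```

View pics/w23.png

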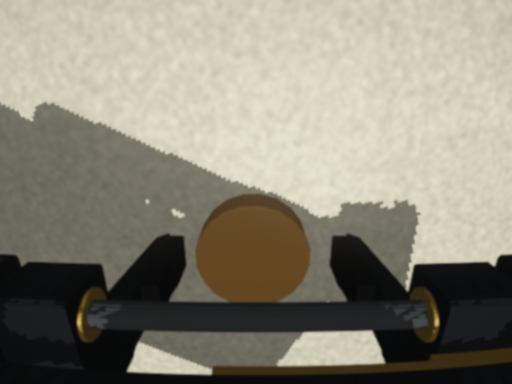

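```bash
python3 -m creep '[[[0.0005,0.0018,-0.0005,0,0,0,0.9],[0,0,0,0,0,0,0.9],[0,0,0,0,0,0,0.5],[0,0,0,0,0,0,0.5],[0,0,0,0,0,0,0.5],[0,0,0,0,0,0,0.5],[0,0,0,0,0,0,0.5]]]';python3 -c "
from h import *
st()"; python3 -m creep '[[[0,0,0.01,0,0,0,0.5],[0,0,0.03,0,0,0,0.5],[0,0,0.04,0,0,0,0.5],[0,0,0.05,0,0,0,0.5],[0,0,0.05,0,0,0,0.5],[0,0,0,0,0,0,0.5],[0,0,0,0,0,0,0.5]]]'; python3 -c "
from h import *
o,R=st(); im=snap('wrist','w24.png');"
```

```text
time: 38.45
eef_pos: [454.9, -338.6, 20.3]
eef_rot: [-3.099, 0.518, 0.0]
force: [-0.1, 1.0, 1.7]
width: 59.1
t 38.45 p [ 454.9 -338.6   20.3] xang -18.98 tilt [-0.  0.] F [-0.1  1.   1.7] w 59.1 j [-0.85  0.47  1.76  0.    0.91 -0.52]
time: 39.15
eef_pos: [455.5, -339.2, 202.3]
eef_rot: [3.096, -0.517, 0.005]
force: [0.2, 1.1, -1.8]
width: 59.5
t 39.15 p [ 455.5 -339.2  202.3] xang -18.97 tilt [ 0.15 -0.17] F [ 0.2  1.1 -1.8] w 59.5 j [-0.85  0.21  1.67  0.    1.25 -0.52]
```

View pics/w24.png

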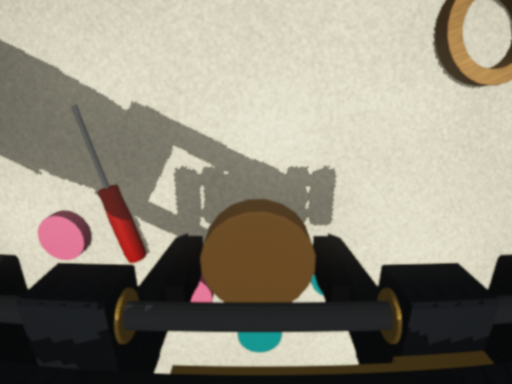

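```bash
python3 -m creep '[[[0.008,0.03,0,0,0,0,0.5],[0.009,0.042,0,0,0,0,0.5],[0.009,0.042,0,0,0,0,0.5],[0.009,0.042,0,0,0,0,0.5],[0.009,0.042,0,0,0,0,0.5],[0.009,0.042,0,0,0,0,0.5],[0.009,0.042,0,0,0,0,0.5],[0.009,0.042,0,0,0,0,0.5],[0.009,0.042,0,0,0,0,0.5],[0.009,0.042,0,0,0,0,0.5],[0.009,0.042,0,0,0,0,0.5],[0.009,0.042,0,0,0,0,0.5]]]';python3 -m creep '[[[0.009,0.042,0,0,0,0,0.5],[0.005,0.032,0,0,0,0,0.5],[0,0.009,0,0,0,0,0.5],[0,0,0,0,0,0,0.5],[0,0,0,0,0,0,0.5],[0,0,0,0,0,0,0.5],[0,0,0,0,0,0,0.5]]]'; python3 -c "
from h import *
o,R=st(); im=snap('wrist','w25.png');cv2.imwrite('pics/w25c.png',cv2.resize(im[60:310,60:360,::-1],None,fx=2.4,fy=2.4,interpolation=cv2.INTER_CUBIC));st()"
```

```text
time: 40.4
eef_pos: [560.5, 155.1, 197.6]
eef_rot: [3.097, -0.518, -0.007]
force: [0.3, -0.2, -0.6]
width: 59.2
time: 41.1
eef_pos: [576.0, 235.0, 200.2]
eef_rot: [3.098, -0.521, -0.0]
force: [0.6, 0.1, -1.0]
width: 59.1
t 41.1 p [576.  235.  200.2] xang -19.08 tilt [-0.01 -0.01] F [ 0.6  0.1 -1. ] w 59.1 j [ 0.2   0.33  1.53 -0.    1.28  0.53]
t 41.15 p [576.1 235.2 200.4] xang -19.07 tilt [ 0.   -0.01] F [-0.6  0.5 -0.8] w 59.1 j [ 0.2   0.33  1.53 -0.    1.28  0.53]
```

View pics/w25c.png

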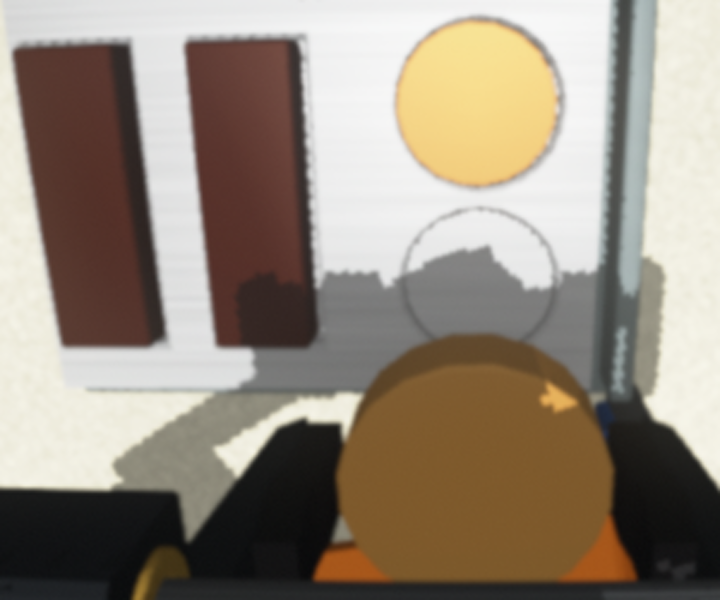

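```bash
python3 -m creep '[[[0.0003,0,-0.04,0,0,0,0.5],[0,0,-0.04,0,0,0,0.5],[0,0,-0.03,0,0,0,0.5],[0,0,-0.013,0,0,0,0.5],[0,0,0,0,0,0,0.5],[0,0,0,0,0,0,0.5],[0,0,0,0,0,0,0.5],[0,0,0,0,0,0,0.5]]]'; python3 -c "
from h import *
o,R=st(); snap('wrist','w26.png');st()
im=cv2.imread('pics/w26.png'); cv2.imwrite('pics/w26c.png',cv2.resize(im[170:310,185:335],None,fx=4,fy=4,interpolation=cv2.INTER_CUBIC))"
```

```text
time: 41.95
eef_pos: [577.5, 236.7, 79.3]
eef_rot: [-3.097, 0.518, -0.005]
force: [-0.2, -0.1, -0.3]
width: 59.0
t 41.95 p [577.5 236.7  79.3] xang -18.97 tilt [0.19 0.04] F [-0.2 -0.1 -0.3] w 59.0 j [0.2  0.48 1.59 0.   1.07 0.53]
t 42.0 p [577.2 236.7  78.9] xang -18.97 tilt [0.15 0.03] F [-0.4 -0.1 -0.2] w 59.0 j [ 0.2   0.48  1.59 -0.    1.07  0.53]
```

View pics/w26c.png

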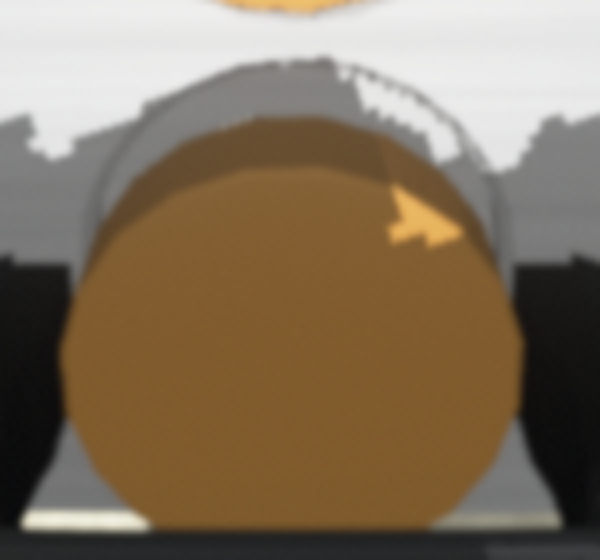

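```bash
python3 -m creep '[[[-0.0002,0.0008,-0.006,0,0,0,0.5],[0,0,-0.005,0,0,0,0.5],[0,0,-0.004,0,0,0,0.5],[0,0,0,0,0,0,0.5],[0,0,0,0,0,0,0.5],[0,0,0,0,0,0,0.5]]]'; python3 -c "
from h import *
st()"
```

```text
time: 42.6
eef_pos: [576.8, 237.2, 62.3]
eef_rot: [-3.098, 0.518, -0.003]
force: [5.2, -0.1, -2.8]
width: 59.0
t 42.6 p [576.8 237.2  62.3] xang -18.99 tilt [0.1  0.01] F [ 5.2 -0.1 -2.8] w 59.0 j [ 0.2   0.5   1.6  -0.    1.04  0.53]
```

```bash
python3 -m creep '[[[0,0,-0.002,0,0,0,0.5],[0,0,-0.001,0,0,0,0.5],[0,0,0,0,0,0,0.5],[0,0,0,0,0,0,0.5]]]'; python3 -c "
from h import *
st()"
```

```text
time: 43.0
eef_pos: [576.8, 237.0, 59.6]
eef_rot: [-3.098, 0.518, -0.003]
force: [5.0, -0.6, 0.9]
width: 59.1
t 43.0 p [576.8 237.   59.6] xang -18.98 tilt [ 0.1  -0.01] F [ 5.  -0.6  0.9] w 59.1 j [ 0.2   0.51  1.6  -0.    1.03  0.53]
```

```bash
python3 -m creep '[[[0,0,-0.001,0,0,0,0.5],[0,0,0,0,0,0,0.5],[0,0,0,0,0,0,0.73],[0,0,0,0,0,0,0.74],[0,0,0,0,0,0,0.74],[0,0,0,0,0,0,0.74],[0,0,0.005,0,0,0,0.74],[0,0,0.02,0,0,0,0.74],[0,0,0.05,0,0,0,0.74],[0,0,0.05,0,0,0,0.8],[0,0,0.02,0,0,0,0.8],[0,0,0,0,0,0,0.8]]]'; python3 -c "
from h import *
st(); im=snap('wrist','w27.png'); st()"
```

```text
time: 44.2
eef_pos: [578.4, 237.9, 208.4]
eef_rot: [-3.096, 0.517, -0.012]
force: [0.8, -1.4, -0.2]
width: 70.5
t 44.2 p [578.4 237.9 208.4] xang -18.96 tilt [0.48 0.1 ] F [ 0.8 -1.4 -0.2] w 70.5 j [0.2  0.32 1.52 0.   1.29 0.53]
t 44.25 p [576.9 237.5 205.4] xang -18.97 tilt [0.22 0.05] F [ 0.7  0.6 -0.6] w 70.4 j [0.2  0.32 1.52 0.   1.29 0.53]
```

View pics/w27.png

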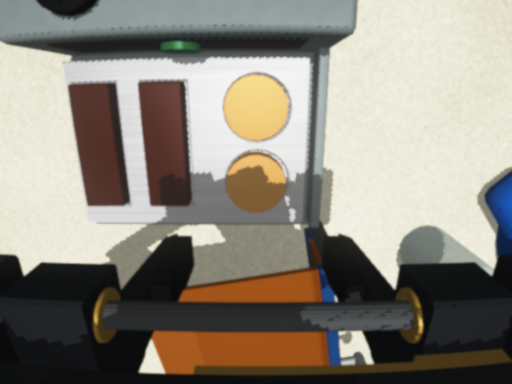

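```bash
python3 -c "
import cv2
im=cv2.imread('pics/w27.png'); cv2.imwrite('pics/w27c.png',cv2.resize(im[55:225,60:330],None,fx=2.9,fy=2.9,interpolation=cv2.INTER_CUBIC))"
```

```text
(no output)
```

View pics/w27c.png

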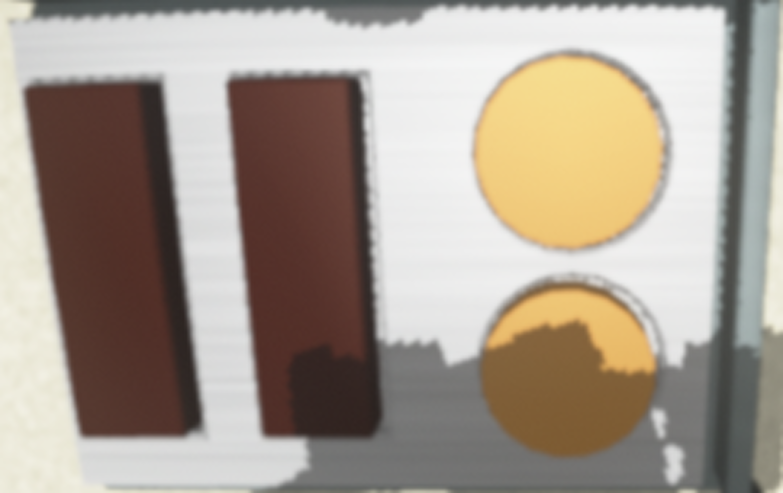

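```bash
python3 -m creep '[[[0.004,-0.025,0.01,0,0,8.2,0.8],[0.004,-0.025,0.01,0,0,8.2,0.8],[0.004,-0.025,0.01,0,0,8.2,0.8],[0.004,-0.025,0.005,0,0,8.2,0.8],[0.004,-0.025,0,0,0,8.2,0.8],[0.004,-0.025,0,0,0,8.2,0.8],[0.004,-0.025,0,0,0,8.2,0.8],[0.004,-0.025,0,0,0,8.2,0.8],[0.004,-0.025,0,0,0,8.2,0.8],[0.004,-0.025,0,0,0,8.2,0.8],[0.004,-0.022,0,0,0,8.2,0.8],[0.003,0,0,0,0,8.2,0.8]]]'; python3 -m creep '[[[0,0,0,0,0,0.5,0.8],[0,0,0,0,0,0,0.8],[0,0,0,0,0,0,0.8],[0,0,0,0,0,0,0.8]]]'; python3 -c "
from h import *
st(); im=snap('wrist','w28.png'); st(); snap('top','t8.png'); print(proj('wrist',[[624,-35,125],[624,-35,60]]))"
```

```text
time: 45.45
eef_pos: [621.9, -37.4, 235.3]
eef_rot: [-2.411, -2.009, 0.005]
force: [0.4, -1.2, 1.3]
width: 70.2
time: 45.85
eef_pos: [622.7, -34.1, 237.9]
eef_rot: [-2.408, -2.016, 0.001]
force: [0.3, 0.1, -0.9]
width: 70.1
t 45.85 p [622.7 -34.1 237.9] xang 79.87 tilt [-0.04  0.01] F [ 0.3  0.1 -0.9] w 70.1 j [-0.24  0.3   1.49  0.    1.36 -1.64]
t 45.9 p [622.8 -34.2 238.1] xang 79.89 tilt [-0.02  0.01] F [-0.1  0.2  0.1] w 70.3 j [-0.24  0.3   1.49  0.    1.36 -1.64]
[[257.89187452 191.85335296]
 [257.90429781 172.70112564]]
```

View pics/w28.png

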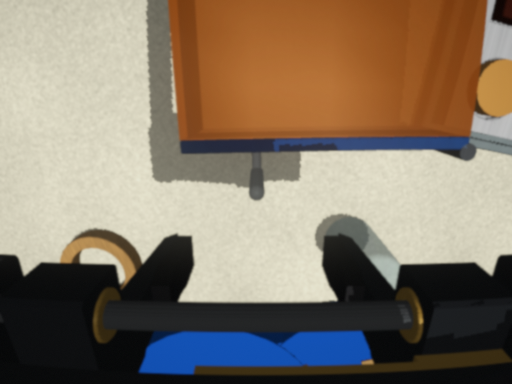

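View pics/t8.png

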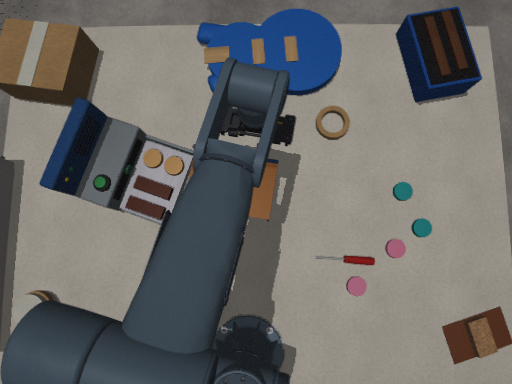

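```bash
python3 -m creep '[[[0.0005,-0.0005,-0.03,0,0,0,0.7],[0,0,-0.04,0,0,0,0.6],[0,0,-0.04,0,0,0,0.6],[0,0,-0.02,0,0,0,0.5],[0,0,-0.004,0,0,0,0.5],[0,0,0,0,0,0,0.3],[0,0,0,0,0,0,0],[0,0,0,0,0,0,0],[0,0,0,0,0,0,0],[0,0,0,0,0,0,0],[0,0,0,0,0,0,0],[0,0,0,0,0,0,0]]]'; python3 -c "
from h import *
o,R=st()
h=np.array([620.3,158.6]); p=o['eef_pos'][:2].copy();r=p-h
print(np.linalg.norm(r))
for i in range(1,19):
    a=-0.1*i; q=h+Rz(a)@r; print(i,(q-p).round(1),q.round(0)); p=q
"
```

```text
time: 47.15
eef_pos: [624.5, -35.6, 105.8]
eef_rot: [2.406, 2.016, 0.002]
force: [-0.7, -0.5, 6.0]
width: 13.1
t 47.15 p [624.5 -35.6 105.8] xang 79.92 tilt [ 0.14 -0.05] F [-0.7 -0.5  6. ] w 13.1 j [-0.25  0.45  1.58 -0.    1.11 -1.64]
194.2822493973965
1 [-19.4   0.6] [605. -35.]
2 [-19.3   2.5] [586. -33.]
3 [-18.9   4.4] [567. -28.]
4 [-18.4   6.3] [549. -22.]
5 [-17.7   8.1] [531. -14.]
6 [-16.8   9.8] [514.  -4.]
7 [-15.7  11.4] [498.   7.]
8 [-14.5  12.9] [484.  20.]
9 [-13.1  14.3] [471.  35.]
10 [-11.6  15.6] [459.  50.]
11 [-10.   16.6] [449.  67.]
12 [-8.3 17.6] [441.  84.]
13 [-6.5 18.3] [434. 103.]
14 [-4.7 18.9] [430. 121.]
15 [-2.8 19.2] [427. 141.]
16 [-0.8 19.4] [426. 160.]
17 [ 1.1 19.4] [427. 179.]
18 [ 3.1 19.2] [430. 199.]
```

```bash
python3 -m creep '[[[-0.0194,0.0006,0,0,0,-5.73,0],[-0.0193,0.0025,0,0,0,-5.73,0],[-0.0189,0.0044,0,0,0,-5.73,0],[-0.0184,0.0063,0,0,0,-5.73,0],[-0.0177,0.0081,0,0,0,-5.73,0],[-0.0168,0.0098,0,0,0,-5.73,0],[-0.0157,0.0114,0,0,0,-5.73,0],[-0.0145,0.0129,0,0,0,-5.73,0],[0,0,0,0,0,0,0],[0,0,0,0,0,0,0]]]'; python3 -m creep '[[[-0.0131,0.0143,0,0,0,-5.73,0],[-0.0116,0.0156,0,0,0,-5.73,0],[-0.010,0.0166,0,0,0,-5.73,0],[-0.0083,0.0176,0,0,0,-5.73,0],[-0.0065,0.0183,0,0,0,-5.73,0],[-0.0047,0.0189,0,0,0,-5.73,0],[-0.0028,0.0192,0,0,0,-5.73,0],[0,0,0,0,0,0,0],[0,0,0,0,0,0,0]]]'; python3 -c "
from h import *
o,R=st(); h=np.array([620.3,158.6]); d=o['eef_pos'][:2]-h; d0=np.array([429.5,180.5])-h; print(np.linalg.norm(d),(np.arctan2(d[1],d[0])-np.arctan2(d0[1],d0[0]))%6.283)
im=snap('top','t9.png'); cv2.imwrite('pics/t9c.png',cv2.resize(im[90:240,30:240,::-1],None,fx=3.7,fy=3.7,interpolation=cv2.INTER_CUBIC))"
```

```text
time: 48.15
eef_pos: [483.4, 20.8, 105.8]
eef_rot: [3.002, 0.921, 0.003]
force: [-0.5, -1.8, 8.1]
width: 13.3
time: 49.05
eef_pos: [427.4, 141.9, 105.8]
eef_rot: [-3.137, 0.162, -0.006]
force: [0.7, 0.6, 8.3]
width: 12.9
t 49.05 p [427.4 141.9 105.8] xang -5.91 tilt [0.22 0.02] F [0.7 0.6 8.3] w 12.9 j [0.06 0.09 2.03 0.   1.01 0.16]
193.6650331736374 0.20062184502296443
```

View pics/t9c.png

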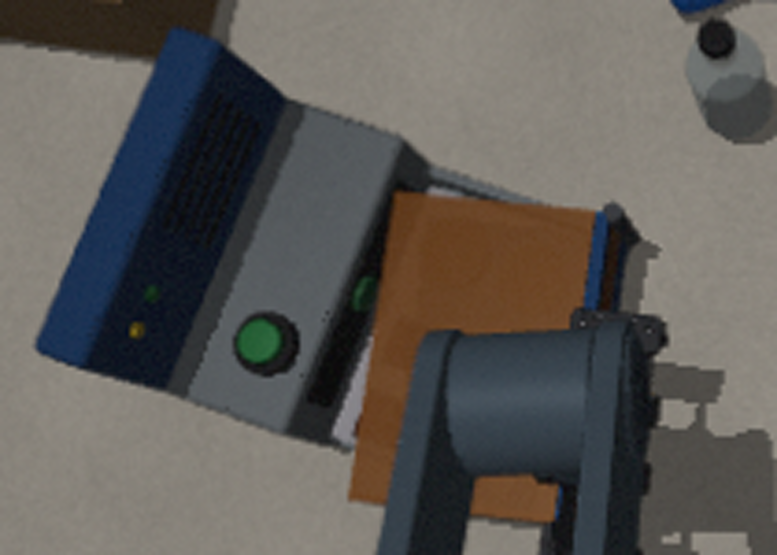

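```bash
python3 -m creep '[[[-0.0008,0.0194,0,0,0,-5.73,0],[0.0006,0.0095,0,0,0,-2.9,0],[0.0006,0.007,0,0,0,-2.5,0],[0,0.003,0,0,0,0,0],[0,0,0,0,0,0,0],[0,0,0,0,0,0,0]]]'; python3 -c "
from h import *
o,R=st(); h=np.array([620.3,158.6]); d=o['eef_pos'][:2]-h; d0=np.array([429.5,180.5])-h; print(np.linalg.norm(d),(np.arctan2(d[1],d[0])-np.arctan2(d0[1],d0[0])))"
```

```text
time: 49.7
eef_pos: [428.1, 180.3, 105.8]
eef_rot: [-3.105, 0.467, -0.006]
force: [1.2, -0.7, 7.1]
width: 12.9
t 49.7 p [428.1 180.3 105.8] xang -17.1 tilt [0.24 0.03] F [ 1.2 -0.7  7.1] w 12.9 j [0.14 0.12 2.   0.   1.02 0.44]
193.41503806347336 0.001940674025350475
```

Push a few more mm until the stop shows in the force.

```bash
python3 -m creep '[[[0.0006,0.003,0,0,0,0,0],[0,0,0,0,0,0,0],[0,0,0,0,0,0,0]]]'; python3 -m creep '[[[0.0006,0.002,0,0,0,0,0],[0,0,0,0,0,0,0],[0,0,0,0,0,0,0]]]'
```

```text
time: 50.0
eef_pos: [428.4, 183.2, 105.8]
eef_rot: [-3.106, 0.468, -0.005]
force: [1.3, -0.3, 7.1]
width: 12.8
time: 50.3
eef_pos: [428.7, 185.1, 105.8]
eef_rot: [-3.106, 0.468, -0.004]
force: [0.2, -0.3, 9.7]
width: 12.6
```

```bash
python3 -m creep '[[[0.0004,0.002,0,0,0,-0.5,0],[0,0,0,0,0,0,0],[0,0,0,0,0,0,0]]]'; python3 -m creep '[[[0.0004,0.002,0,0,0,-0.5,0],[0,0,0,0,0,0,0],[0,0,0,0,0,0,0]]]'; python3 -m creep '[[[0.0004,0.002,0,0,0,-0.5,0],[0,0,0,0,0,0,0],[0,0,0,0,0,0,0]]]'
```

```text
time: 50.6
eef_pos: [429.0, 186.8, 105.8]
eef_rot: [-3.104, 0.481, -0.004]
force: [-1.4, -1.6, 10.0]
width: 13.2
time: 50.9
eef_pos: [429.0, 187.0, 105.7]
eef_rot: [3.099, -0.493, 0.002]
force: [-3.5, -12.3, 14.5]
width: 12.9
time: 51.2
eef_pos: [429.1, 187.2, 105.7]
eef_rot: [3.093, -0.505, 0.001]
force: [-6.4, -22.5, 18.1]
width: 12.6
```

```bash
python3 -m creep '[[[-0.0004,-0.002,0,0,0,0,0],[0,0,0,0,0,0,0.3],[0,0,0,0,0,0,0.5],[0,0,0,0,0,0,0.6],[0,0,0,0,0,0,0.6],[0,0,0.01,0,0,0,0.6],[0,0,0.03,0,0,0,0.6],[0,0,0.05,0,0,0,0.6],[0,0,0.05,0,0,0,0.6],[0,0,0,0,0,0,0.6],[0,0,0,0,0,0,0.6]]]'; python3 -c "
from h import *
st(); im=snap('wrist','w30.png'); st()
im=snap('side','s30.png'); cv2.imwrite('pics/s30c.png',cv2.resize(im[60:200,140:270,::-1],None,fx=4.2,fy=4.2,interpolation=cv2.INTER_CUBIC))"
```

```text
time: 52.3
eef_pos: [428.9, 189.4, 246.1]
eef_rot: [-3.099, 0.508, -0.006]
force: [0.6, -0.3, -1.5]
width: 52.9
t 52.3 p [428.9 189.4 246.1] xang -18.63 tilt [0.21 0.04] F [ 0.6 -0.3 -1.5] w 52.9 j [ 0.16 -0.06  1.87  0.    1.33  0.49]
t 52.35 p [427.9 189.2 244.3] xang -18.64 tilt [0.01 0.  ] F [-0.  -0.7 -0.5] w 52.7 j [ 0.16 -0.06  1.87  0.    1.33  0.49]
```

View pics/w30.png

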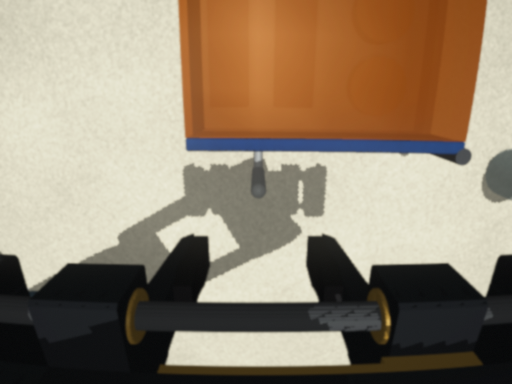

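View pics/s30c.png

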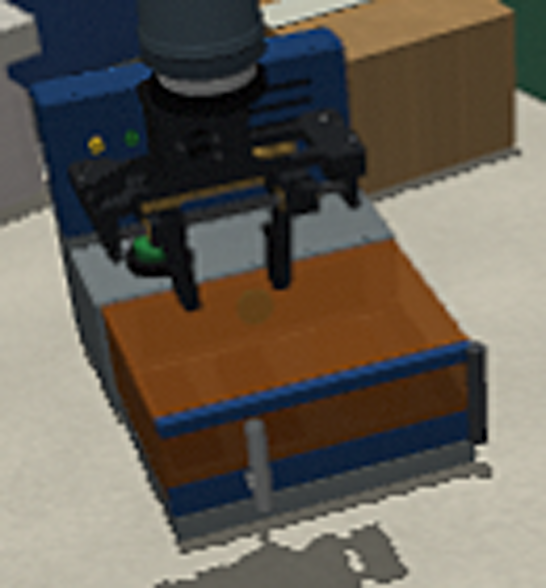

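```bash
python3 -m creep '[[[0,0,0.01,0,0,8.2,0],[0,0,0.02,0,0,8.2,0],[0,0,0.02,0,0,8.2,0],[0.004,0.012,0,0,0,8.2,0],[0.004,0.012,0,0,0,8.2,0],[0.004,0.012,0,0,0,8.2,0],[0.004,0.012,0,0,0,8.2,0],[0.004,0.012,0,0,0,8.2,0],[0.004,0.012,0,0,0,8.2,0],[0.004,0.012,0,0,0,8.2,0],[0.004,0.012,0,0,0,8.2,0],[0.004,0.012,0,0,0,8.2,0]]]'; python3 -m creep '[[[0.004,0.012,0,0,0,8.2,0],[0.004,0.012,0,0,0,8.2,0],[0.004,0.012,0,0,0,8.2,0],[0.004,0.012,0,0,0,8.2,0],[0.004,0.012,0,0,0,8.2,0],[0.004,0.012,0,0,0,8.2,0],[0.004,0.012,0,0,0,8.2,0],[0.004,0.012,0,0,0,8.2,0],[0.004,0.012,0,0,0,8.2,0],[0.004,0.012,0,0,0,7,0],[0,0,0,0,0,0,0],[0,0,0,0,0,0,0]]]';python3 -c "
from h import *
st()"
```

```text
time: 53.6
eef_pos: [463.3, 297.3, 291.7]
eef_rot: [-2.404, -2.02, 0.007]
force: [0.4, -1.0, -0.0]
width: 0.6
time: 54.8
eef_pos: [503.4, 416.7, 292.1]
eef_rot: [-0.535, -3.093, 0.004]
force: [0.2, -0.2, -0.3]
width: 0.4
t 54.8 p [503.4 416.7 292.1] xang 160.38 tilt [-0.18 -0.11] F [ 0.2 -0.2 -0.3] w 0.4 j [ 0.51  0.33  1.34 -0.    1.48 -2.29]
```

```bash
python3 -m creep '[[[0.003,0.007,0,0,0,0.5,0],[0.002,0.006,0,0,0,0,0],[0,0,0,0,0,0,0],[0,0,0,0,0,0,0],[0,0,0,0,0,0,0]]]';python3 -c "
from h import *
o,R=st(); im=snap('wrist','w31.png')
hsv=cv2.cvtColor(im,cv2.COLOR_RGB2HSV); m=((hsv[...,0]>45)&(hsv[...,0]<80)&(hsv[...,1]>130)&(hsv[...,2]>60)).astype('uint8')
cs,_=cv2.findContours(m,0,1); c=max(cs,key=cv2.contourArea); e=cv2.fitEllipse(c);print(e,onz('wrist',[e[0]],139))"
```

```text
time: 55.3
eef_pos: [509.2, 430.0, 294.3]
eef_rot: [0.518, 3.099, -0.0]
force: [-0.1, 0.9, -0.2]
width: -0.1
t 55.3 p [509.2 430.  294.3] xang 161.02 tilt [ 0.   -0.01] F [-0.1  0.9 -0.2] w -0.1 j [ 0.52  0.35  1.31 -0.    1.48 -2.29]
((258.83203125, 180.68873596191406), (32.7706184387207, 33.40842056274414), 173.69239807128906) [[509.92789586 431.06217185 139.        ]]
```

View pics/w31.png

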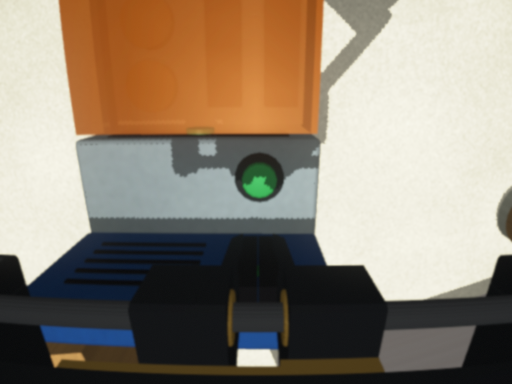

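```bash
python3 -m creep '[[[0,0,-0.04,0,0,0,0],[0,0,-0.04,0,0,0,0],[0,0,-0.03,0,0,0,0],[0,0,-0.02,0,0,0,0],[0,0,-0.005,0,0,0,0],[0,0,0,0,0,0,0],[0,0,0,0,0,0,0]]]'; python3 -m creep '[[[0,0,-0.003,0,0,0,0],[0,0,-0.002,0,0,0,0],[0,0,0,0,0,0,0],[0,0,0,0,0,0,0]]]'; python3 -m creep '[[[0,0,-0.002,0,0,0,0],[0,0,-0.002,0,0,0,0],[0,0,0,0,0,0,0],[0,0,0,0,0,0,0]]]'
```

```text
time: 56.05
eef_pos: [510.0, 430.6, 161.0]
eef_rot: [0.517, 3.097, 0.002]
force: [-0.5, -0.2, 0.6]
width: 0.3
time: 56.45
eef_pos: [509.2, 430.2, 154.5]
eef_rot: [0.517, 3.098, 0.0]
force: [-0.5, 0.1, 0.7]
width: 0.4
time: 56.85
eef_pos: [509.1, 430.1, 150.1]
eef_rot: [-0.517, -3.098, 0.0]
force: [-0.5, -0.1, -0.1]
width: 0.6
```

```bash
python3 -m creep '[[[0,0,-0.002,0,0,0,0],[0,0,-0.002,0,0,0,0],[0,0,0,0,0,0,0],[0,0,0,0,0,0,0]]]'; python3 -m creep '[[[0,0,-0.002,0,0,0,0],[0,0,0,0,0,0,0],[0,0,0,0,0,0,0]]]';  python3 -m creep '[[[0,0,-0.002,0,0,0,0],[0,0,0,0,0,0,0],[0,0,0,0,0,0,0]]]'
```

```text
time: 57.25
eef_pos: [509.4, 430.3, 146.7]
eef_rot: [0.517, 3.098, 0.001]
force: [0.5, -0.3, 3.1]
width: 0.4
time: 57.55
eef_pos: [509.4, 430.3, 144.6]
eef_rot: [0.517, 3.098, 0.001]
force: [-0.2, -0.8, 4.4]
width: 0.4
time: 57.85
eef_pos: [509.4, 430.2, 142.6]
eef_rot: [0.517, 3.098, 0.001]
force: [0.2, -0.4, 4.7]
width: 0.6
```

```bash
python3 -m creep '[[[0,0,-0.002,0,0,0,0],[0,0,0,0,0,0,0],[0,0,0,0,0,0,0]]]';  python3 -m creep '[[[0,0,-0.002,0,0,0,0],[0,0,0,0,0,0,0],[0,0,0,0,0,0,0],[0,0,0,0,0,0,0]]]'
```

```text
time: 58.15
eef_pos: [509.5, 430.3, 142.3]
eef_rot: [0.517, 3.098, 0.001]
force: [-4.0, -2.5, 14.4]
width: 0.3
time: 58.55
eef_pos: [509.5, 430.4, 142.1]
eef_rot: [0.517, 3.097, 0.001]
force: [-8.1, -6.2, 23.7]
width: 0.7
```

Bottomed at 142.2 after about 6 mm of travel: pressed. Rising clear and checking.

```bash
python3 -m creep '[[[0,0,0.01,0,0,0,0],[0,0,0.03,0,0,0,0],[0,0,0.05,0,0,0,0],[0,0,0.05,0,0,0,0],[-0.03,-0.02,0.02,0,0,0,0],[-0.03,-0.04,0,0,0,0,0],[-0.03,-0.04,0,0,0,0,0],[-0.03,-0.04,0,0,0,0,0],[-0.03,-0.03,0,0,0,0,0],[0,0,0,0,0,0,0],[0,0,0,0,0,0,0],[0,0,0,0,0,0,0]]]'; python3 -c "
from h import *
st(); snap('wrist','w32.png'); im=snap('side','s32.png'); cv2.imwrite('pics/s32c.png',cv2.resize(im[60:200,140:270,::-1],None,fx=4.2,fy=4.2,interpolation=cv2.INTER_CUBIC))
im=snap('top','t32.png'); cv2.imwrite('pics/t32c.png',cv2.resize(im[90:240,30:240,::-1],None,fx=3.7,fy=3.7,interpolation=cv2.INTER_CUBIC)); st()"
```

```text
time: 59.75
eef_pos: [359.9, 260.6, 298.4]
eef_rot: [0.517, 3.098, 0.001]
force: [-0.0, 0.6, 0.5]
width: 0.6
t 59.75 p [359.9 260.6 298.4] xang 161.04 tilt [0.02 0.02] F [-0.   0.6  0.5] w 0.6 j [ 0.36 -0.17  1.86  0.    1.45 -2.45]
t 59.9 p [359.8 260.7 298. ] xang 161.07 tilt [-0.04 -0.01] F [-0.2  0.2 -0.4] w 0.6 j [ 0.36 -0.16  1.86  0.    1.45 -2.45]
```

View pics/s32c.png

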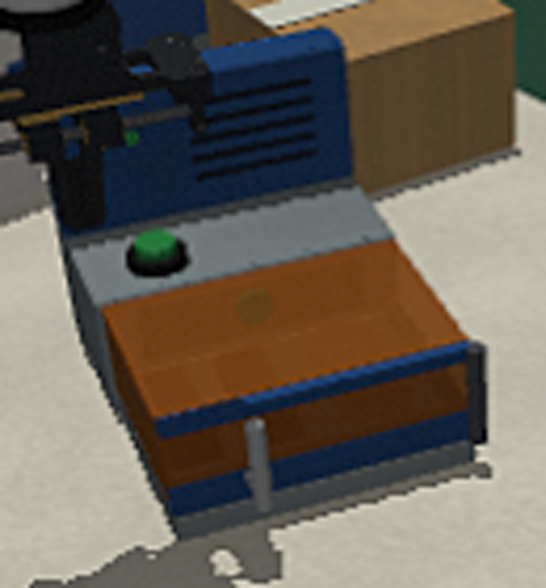

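View pics/t32c.png

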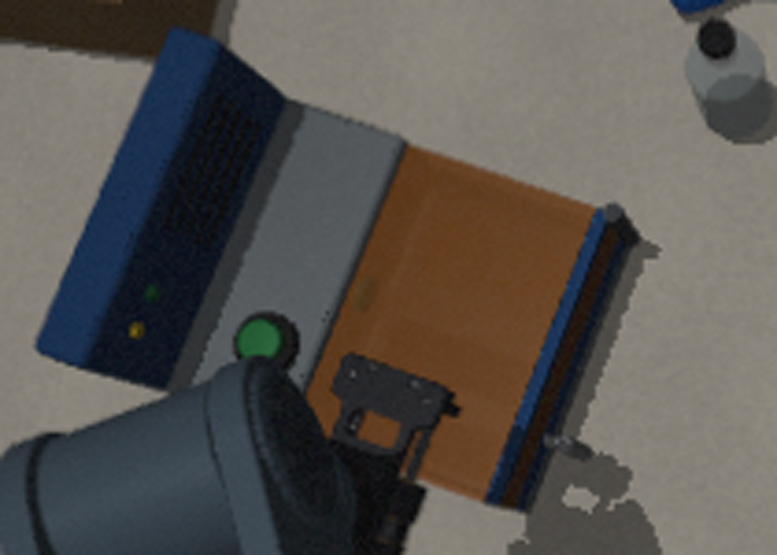

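View pics/w32.png

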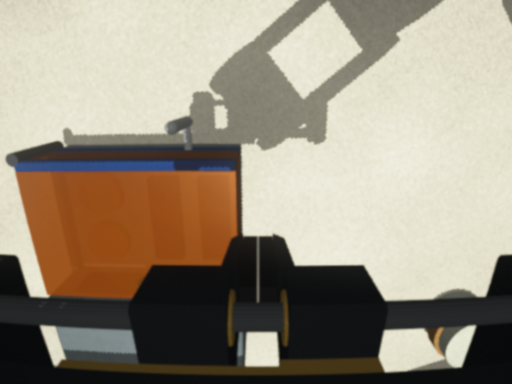

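```bash
python3 -c "
from h import *
print(manip.job_done()); st()"
```

```text
the job is handed in; nothing more can be done
None
the job is handed in; nothing more can be done
```

The job is done and handed in at about 60 s. I opened the door to about 1.7 rad and put both bars in the rectangular pockets and both discs in the round ones. I then shut the door and pressed the green button with it shut. No verdict came back, so what follows is from my own checks.

**Last checks:**
- **Blanks:** just before closing, the wrist picture showed all four blanks lying flat in their pockets. Each was released within about 1 mm of its expected seated height. I did not measure their final positions to the millimetre.
- **Door:** it was pushed until it met its stop, with about 22 N showing at the wrist. The last pictures show its top flush against the housing.
- **Button:** the tool went down about 6 mm against roughly 5 N, then hit a hard stop. The last pictures show the button up again.
- **Robot:** the arm is clear of everything, with the wrist force near zero. I saw no sign that the tape roll, tumbler or screwdriver moved, but I did not re-measure them at the end.

**What disagreed or went wrong along the way:**
- The door stood about 2° ajar at the start, so its edge and the pockets first gave different cabinet angles. I used the pockets' angle.
- The second bar jammed about 3 mm short of seating, with about 34 N on the wrist. I lifted it, shifted it about 1 mm, and it seated.
- One disc had been knocked about 5 cm aside before I reached it, so I located it again.
- Wrist-camera positions were off by up to about 3 mm, so I checked them against the top camera and the blanks already seated.

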